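# Close the askew lid of the lapping dish

## Task

Close up the lapping dish before grinding starts: draw the keeper plate up out of its slanted slots by its top edge and set it down (do not drop it) in the shallow tray, so that it lies inside. Then take the lid by the lip of its tab and raise it edge-first: lift the tab side just clear of the dish's rim, about 25 mm, with the far side staying low on the dish. Set the lid back down centred and flush on the dish, tab towards the slots, without dropping it, leaving the oil can, casting and tape roll alone.

Things in the scene. Friction and masses are not known exactly. Their poses are not given: they have to be found in the camera images.
- lapping_dish: Fixed unit: grey base plate 6 mm thick, x -112..+56, y -66..+66 mm about the origin, which is on the bench under the dish's axis. z up; -x points to the slotted guides (roughly towards the robot); y along their row.
- dish_rim (a point): Centre of the mouth of the round dark dish on the unit, at rim height, 28 mm above the bench; axes as the unit. Dish outer radius 50 mm, wall 4 mm, a lapping disc inside up to 15 mm above the bench.
- keeper_mid (a point): Centre of the loose flat steel keeper plate: 110 mm wide (its y), 120 mm tall (its z), 8 mm thick (its x), 0.15 to 0.26 kg. It starts in the slots, leaning 25 deg towards the unit's -x, lower edge on the base plate, upper 74 mm free above the guides. Its z is the way it slides out (free after 46 mm, 1.5 mm play). While in, it blocks the lid's tab.
- lid_mid (a point): Loose aluminium lid, 117 mm across, 0.10 to 0.19 kg; origin on its axis at the skirt's lower edge, z up when level, -x along the tab. Skirt inner radius 55.5, top's underside at z = 10, top at z = 14 mm. Starts 16 to 23 mm off to the unit's +x, far side on the rim, tab side propped 10 deg up, yawed up to 6 deg. Home: level, centred, lid_mid 18 mm above the bench.
- lid_tab (a point): Where to grasp the lid: middle of the upright lip on its tab, at (-87.5, 0, 25.8) mm in the lid's frame; axes as the lid. The tab is a flat tongue 30 mm wide, top at z = 14 mm, to x = -105 mm; the lip on it is 30 mm wide (lid y), 8 mm thick, 26 mm high and leans 25 deg towards lid -x, along (-0.423, 0, 0.906). Pinch it across its thickness.
- lid_near (a point): Lower edge of the skirt below the tab, (-58.5, 0, 0) mm in the lid's frame.
- lid_far (a point): Lower edge of the skirt opposite the tab, (58.5, 0, 0) mm in the lid's frame.
- tray: Fixed shallow dark sheet tray, outside 135 mm (x) x 175 mm (y) x 20 mm high, walls and floor 4 mm; origin on the bench under its centre.
- oil: Loose green oil can, bystander, 62 mm across, 123 mm high with its spout; origin at the centre of its foot.
- boss: Loose small dark flanged casting, bystander, 50 mm across, 30 mm high; origin at the centre of its foot.
- tape: Loose roll of tan tape lying flat, bystander, 96 mm across, 25 mm high; origin at the centre of its foot.
- keeper: The keeper plate itself; origin at the centre of its lower edge, 60 mm below keeper_mid along its z.
- lid: The lid itself; origin and axes as lid_mid.
- slots (a point): Foot of the slots, midway between the two dark slotted guides, on the base plate (unit x -74, y 0, z 6 mm). The guides stand at y = +-48 to +-64 mm, open between. Their slots (11 mm wide, 8 mm deep, facing one another) run from here 46 mm up along (-0.423, 0, 0.906) in the unit's axes: leaning 25 deg from vertical towards -x.
- tube_post: Furniture to keep clear of: fixed tall post with a red-sleeved tube, left of the tray, 384 mm high, within 80 mm of its origin (centre of its foot). Keep clear also of the big fixed black casting behind the tray: its near end overhangs the bench 160 to 220 mm up; treat world x over 0.51 m, y -0.15 to +0.04 m as solid.

How it is judged:
On the way, in this order (a step that is already met when the one before it is completed fails the run):
1. the keeper plate is out of the slots and lowered into the tray while still held (x of keeper_mid in the frame of tray between -0.05 and 0.05 m and y of keeper_mid in the frame of tray between -0.07 and 0.07 m and height (world z) of keeper_mid below 0.075 m and contact force between the fingers and keeper above 0.3 N), for 0.1 s.
2. the lid's tab side is raised clear of the rim (its skirt 18 mm or more above it) with the far side still low (height (world z) of lid_near above 0.046 m and height (world z) of lid_far below 0.04 m and distance between keeper_mid and tray below 0.075 m and contact force between the fingers and lid above 0.3 N), for 0.2 s.
3. the lid is lowered onto the dish, centred, while still held (horizontal distance between lid_mid and dish_rim below 0.008 m and height (world z) of lid_mid below 0.025 m and height (world z) of lid_near below 0.03 m and contact force between the fingers and lid above 0.3 N), for 0.1 s.
At the end, for the whole second after the job is handed in: Lid home on the dish: within 7 mm of centred, skirt edge under 20.5 mm above the bench, level within 2 deg, tab within 17 deg of the line between the guides. Keeper plate in the tray, its centre within 50 (x) and 70 mm (y) of the tray's centre and under 35 mm high. Both at rest, released (x of keeper_mid in the frame of tray between -0.05 and 0.05 m and y of keeper_mid in the frame of tray between -0.07 and 0.07 m and height (world z) of keeper_mid below 0.035 m and horizontal distance between lid_mid and dish_rim below 0.007 m and height (world z) of lid_mid below 0.0205 m and angle between lid_mid's own z axis and vertical below 0.035 rad and angle between the x axis of lid_mid and the x axis of lapping_dish, either way round below 0.3 rad and linear speed of each of lid, keeper below 0.02 m/s); the robot touches nothing.
It fails at once if the far side of the lid is lifted more than 22 mm above the rim (height (world z) of lid_far above 0.05 m).
It fails at once if the tab side of the lid is raised more than 57 mm above the rim (height (world z) of lid_near above 0.085 m).
It fails at once if the lid leaves the dish (horizontal distance between lid_mid and dish_rim above 0.06 m).
It fails at once if a bystander (oil can, casting or tape roll) is displaced by more than 20 mm (distance of any of oil, boss, tape from where it was at the start of the episode above 0.02 m).
It also fails if it takes over 56 s, if anything falls off the work surface, if the arm or the gripper's body presses on something with over 40 N, if the wrist force passes 120 N, or if a joint passes its speed limit or range.

## Robot

A 7-joint arm with a two-finger parallel gripper is mounted at the origin on a cart in front of the work surface, level with it; the furniture and walls round the work are solid. World frame = base frame: x ahead of the robot, y to its left, z up, the work surface at z = 0. Lengths are in m, angles in rad, forces in N, time in s.
With the tool pointing down it reaches from about 0.35 to 0.775 m from the base axis. Payload 3.1 kg.
Tool frame: the origin (TCP) lies on the centre line of the jaws, within the pads' length; the fingertips stand 22 mm ahead of it and the grasp point (between the pads) lies 3 mm ahead of it; z points along the fingers, y is the line along which they close (so a half turn about z gives the same grasp; the last joint's range is limited). The gripper opens to 85 mm and grips with 20 to 120 N. Pads are 22 mm wide; open, the fingers measure 114 mm over their backs; the gripper's body (76 mm by 85 mm) begins 54 mm behind the grasp point. The pads swing forward as they close: fully open they stand 13 mm farther back than shut.
Start: joints at [-1.348, 0.311, 0.014, 1.512, -0.004, 1.319, -0.027], TCP at [0.144, 0.531, 0.253] pointing down, gripper open.
Joint ranges: [-2.7, 2.7], [-0.3, 1.91], [-1.27, 1.3], [0.12, 2.57], [-1.44, 4.58], [0.2, 2.03], [-3.05, 3.05]. Speed limits (rad/s): [2.79, 2.79, 3.14, 3.14, 3.14, 3.14, 3.14].

## Interface

Orientations are given as a rotation vector (axis times angle).
In Python, from cell import bot gives the robot as it stands. The module is installed in compiled form; this text tells all that it offers.
- The arm moves only by the shell command python3 -m pendant 'ROWS' [OPENING] [FORCE]. ROWS is JSON, a list of rows, each an object of numbers: "x", "y", "z": the shift along the tool's x, y, z in mm; "rx", "ry", "rz": the turn, a rotation vector about the tool's x, y, z in degrees. In form: [{"x": .., "y": .., "z": .., "rx": .., "ry": .., "rz": ..}, ...]. A call has 1 to 12 rows; each row shifts and turns the commanded pose from where the row before left it, along the tool's axes as they then stand; what a row does not reach is not made up. A row lasts 1/12 s, in which the tool goes at most 41.7 mm and 7.16 degrees, less where a joint would pass 70% of its speed; a pose out of reach is approached as far as the arm can. A call with a gripper value outside its range is refused whole. OPENING is the opening, from -1 (shut) to 1 (fully open), set as the call begins (- or left out, the last holds). The fingers move at their own pace and stop on an object; FORCE is the grip in N (left out, the last holds). Time passes only in rows, so rows that do not move let the fingers close. It gives the time, the measured TCP pose, the force, the opening and the grip force at its end, in the units of the state.
- bot.read_state(): the state, without advancing time (a new reading comes with each control period).
- bot.read_camera(name): name is "side" or "top" or "wrist"; returns a dict with "img" (384x512x3 uint8, blue, green, red), "fov_y" (degrees; the focal length in pixels is half the picture's height over the tangent of half this angle, whatever the lens; pixels are square), "cx", "cy" (the principal point, pixels), "k1" (the pictures are not rectified: a ray, as slopes to the right and down, at radius r is drawn at 1 + k1 r^2 times it, then the intrinsics apply), "eye" and "orientation" of the camera in the world. Camera axes: x right, y up, looking along -z (the intrinsics and any distortion apply to the point x, -y, -z); pixel columns grow to the right and rows downward; lengths in m; the calibration is good to about 2 mm. A picture is of the moment at which its call begins. There is no depth.
- bot.close_job(): hands the job in; it is judged then, once.
The state is a dict: "t": time; "q": joint angles; "dq": joint speeds; "tau": joint torques, N m; "tcp_pos": TCP position; "ee_rot": TCP orientation; "ft_force": force on the tool from outside, world axes, zero at the start; "torque": the same for the moment, N m; "width": finger opening in m; "gripper_force": force on a finger pad.
Only numpy, scipy, OpenCV 4.12 (cv2) and the standard library are available. Lean on these libraries where they do the work, as an engineer would, in place of code of your own. Each camera call takes 0.05 s, during which the arm holds its last target. There are 200 camera calls.

## Working session

There is one attempt and no reset: what is moved stays moved. The work goes in short steps, Python scripts to look and compute and a shell command to move; the robot and the scene stay as the last step left them, time stands still between calls to the robot, and variables do not carry over. Pictures are saved under pics/ and viewed, at most 10 in all, crops included, and the job is handed in when it is done.

```bash
mkdir -p pics; cat > h.py <<'E'
import numpy as np, cv2
from cell import bot
from scipy.spatial.transform import Rotation as R
def cam(n):
    c=bot.read_camera(n); h=c["img"].shape[0]; c["f"]=h/2/np.tan(np.radians(c["fov_y"])/2)
    o=np.array(c["orientation"],float)
    c["R"]=R.from_rotvec(o).as_matrix() if o.size==3 else (o if o.shape==(3,3) else None)
    c["e"]=np.array(c["eye"]); return c
def ray(c,u,v):
    K=np.array([[c["f"],0,c["cx"]],[0,c["f"],c["cy"]],[0,0,1.]])
    p=cv2.undistortPoints(np.array([[[u,v]]],float),K,np.array([c["k1"],0,0,0.]))[0,0]
    d=c["R"]@np.array([p[0],-p[1],-1]); return d/np.linalg.norm(d)
def onz(c,u,v,z):
    d=ray(c,u,v); return c["e"]+d*(z-c["e"][2])/d[2]
def proj(c,P):
    p=c["R"].T@(np.array(P)-c["e"]); x,y=p[0]/-p[2],-p[1]/-p[2]; s=1+c["k1"]*(x*x+y*y)
    return np.array([c["cx"]+c["f"]*x*s, c["cy"]+c["f"]*y*s])
def tri(c1,p1,c2,p2):
    d1,d2=ray(c1,*p1),ray(c2,*p2); A=np.stack([d1,-d2],1)
    t=np.linalg.lstsq(A,c2["e"]-c1["e"],rcond=None)[0]
    a,b=c1["e"]+d1*t[0],c2["e"]+d2*t[1]; return (a+b)/2,np.linalg.norm(a-b)
E
python3 - <<'E'
from h import *
for n in("side","top","wrist"):
    c=cam(n); cv2.imwrite(f"pics/{n}0.png",cv2.resize(c["img"],(800,600),interpolation=cv2.INTER_CUBIC)); cv2.imwrite(f"raw_{n}0.png",c["img"])
    print(n,c["fov_y"],c["cx"],c["cy"],c["k1"],c["eye"],c["orientation"])
print(bot.read_state())
E
```

```text
side 56.92567732393541 259.1090773835843 194.14417897221176 -0.09433889783334312 [ 0.14891321 -0.7472109   0.43655252] [ 1.10274235 -0.32488597 -0.48018553]
top 55.94857511024904 250.15186732461015 189.8893684155997 -0.05891787366450159 [ 0.5041834  -0.06953061  0.92134104] [ 0.03980047 -0.06771518 -1.57718778]
wrist 69.7794019983617 258.0015286227089 192.10676519644065 -0.06499548125349856 [0.07741929 0.54918328 0.3727053 ] [-0.24273994 -0.18291156  1.29714719]
{'t': 0.15, 'q': array([-1.34773071,  0.31151719,  0.01402059,  1.51267014, -0.00442097,
        1.31918913, -0.02716147]), 'dq': array([-0.00063609, -0.00130569,  0.00183806, -0.00393581,  0.00097729,
        0.0004487 ,  0.00049483]), 'tau': array([ 6.83902126e-04, -3.80273974e+01,  1.46541931e-01, -2.30849576e+01,
        1.23346123e-02,  9.73824703e-03,  3.96662330e-06]), 'tcp_pos': array([0.14378318, 0.53035334, 0.25249174]), 'ee_rot': array([-4.14525430e-01, -3.11395537e+00,  2.74071528e-03]), 'ft_force': array([-0.32917786, -0.85346977,  0.21937947]), 'torque': array([-0.03281576, -0.02321677,  0.00977301]), 'gripper_force': 0.0, 'width': 0.08534845160924315}
```

View pics/top0.png

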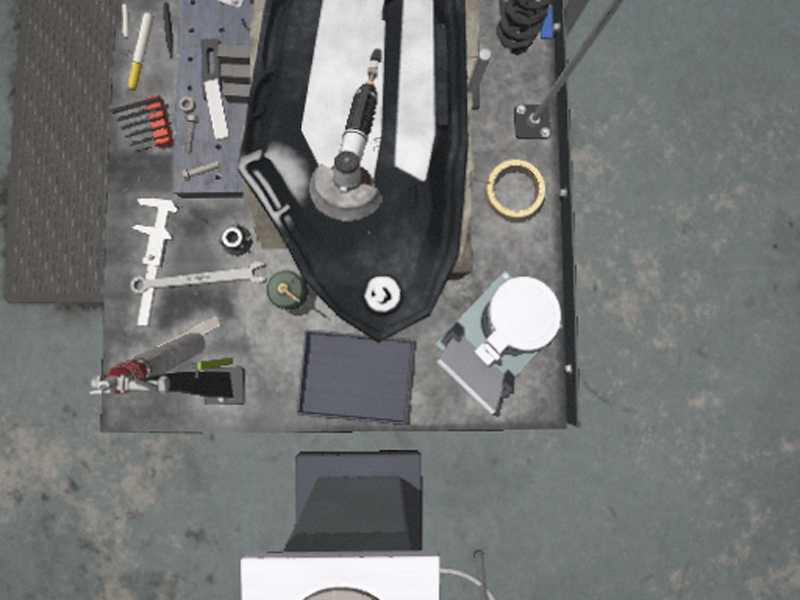

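View pics/side0.png

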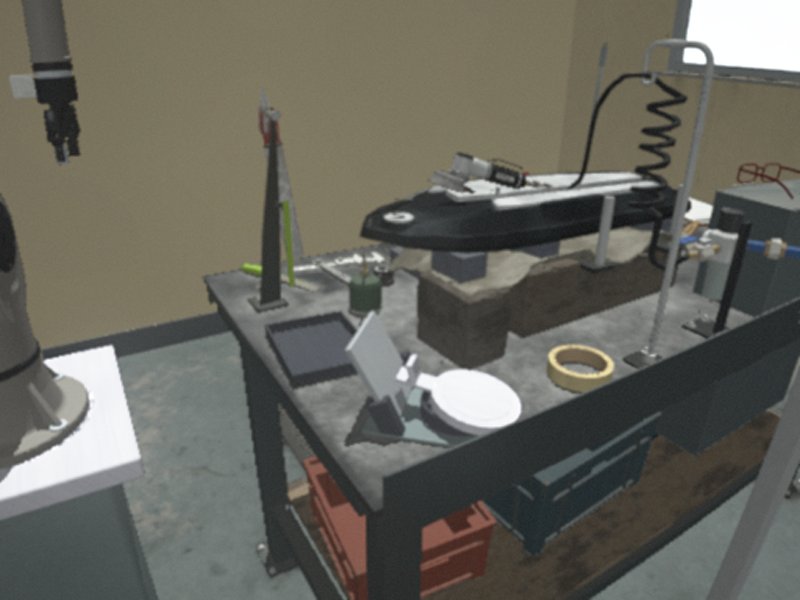

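The top view shows the tray at about (357,377), the keeper's top edge from (438,361) to (494,411), and the lid at about (523,313) with its tab toward (487,352). I'll zoom in on both views to get precise corners.

```bash
python3 - <<'E'
import cv2,numpy as np
a=cv2.imread("raw_top0.png")[170:270,270:370]; b=cv2.imread("raw_side0.png")[195:290,220:340]
A=cv2.resize(a,(400,400),interpolation=cv2.INTER_CUBIC);B=cv2.resize(b,(400,317),interpolation=cv2.INTER_CUBIC)
m=np.zeros((400,800,3),np.uint8);m[:,:400]=A;m[:317,400:]=B
cv2.imwrite("pics/crop1.png",m)
E
```

```text
(no output)
```

View pics/crop1.png

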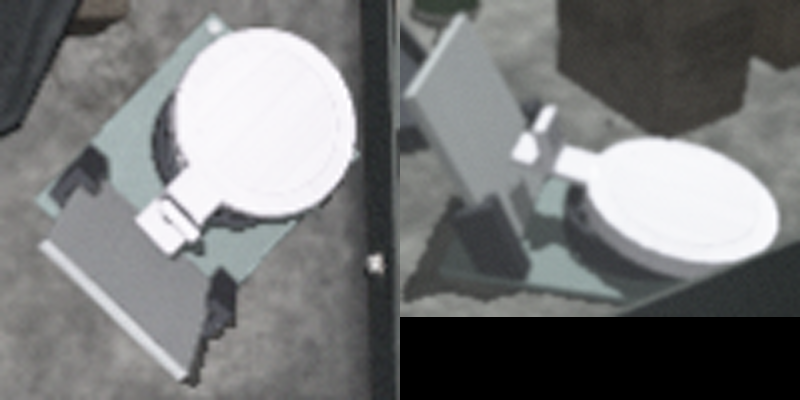

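The crop shows the base plate's corners at raw (323,174) and (279.5,220.5). The keeper's top strip runs from (280.5,231.5) to (316,264.5), and the lid's centre is near (336,200). Now I'll cast the rays.

```bash
cat > m1.py <<'E'
from h import *
c=cam("top"); s=cam("side")
T=lambda u,v:(270+u/4,170+v/4); S=lambda u,v:(220+(u-400)*.3,195+v*.3); k=.64
np.set_printoptions(precision=4,suppress=True)
a=onz(c,*T(213,14),.006);b=onz(c,*T(38,202),.006);print("base",a,b,np.linalg.norm(a-b))
d=(a-b)[:2]/np.linalg.norm((a-b)[:2]);yaw=np.arctan2(d[1],d[0]);print("yaw",np.degrees(yaw))
Ru=np.array([[np.cos(yaw),-np.sin(yaw)],[np.sin(yaw),np.cos(yaw)]])
print("origin est",(a[:2]+b[:2])/2-Ru@[-.028,.066])
k1=onz(c,*T(42,243),.116);k2=onz(c,*T(183,376),.116);print("keeper top",k1,k2,np.linalg.norm(k1-k2),(k1+k2)/2, "yaw",np.degrees(np.arctan2(*(k1-k2)[1::-1]))-90)
print("origin from keeper",((k1+k2)/2)[:2]-Ru@[-.074-.423*.12,0])
for p,q in [((42,243),(407,93)),]: print("tri keeper left corner?",tri(c,T(*p),s,S(*q)))
print("tri keeper topleft",tri(c,T(42,243),s,S(461,15)))
print("tri keeper topright",tri(c,T(183,376),s,S(410,93)))
tc=[onz(c,u*k,v*k,.02) for u,v in[(305,332),(414,342),(408,424),(298,413)]];print("tray",np.array(tc),np.mean(tc,0))
e=tc[0]-tc[3]; print("tray yaw",np.degrees(np.arctan2(e[1],e[0])))
# lid by mask
g=cv2.cvtColor(c["img"],cv2.COLOR_BGR2GRAY)[170:270,270:359]
m=(g>200).astype(np.uint8);m=cv2.morphologyEx(m,cv2.MORPH_OPEN,np.ones((17,17),np.uint8) if 0 else cv2.getStructuringElement(2,(25,25)))
ct=max(cv2.findContours(m,0,1)[0],key=cv2.contourArea);E=cv2.fitEllipse(ct);print(E)
L=onz(c,E[0][0]+270,E[0][1]+170,.046);print("lid top centre",L)
print("tab lip px",onz(c,*T(175,222),.075))
E
python3 m1.py
```

```text
base [ 0.6077 -0.2737  0.006 ] [ 0.4887 -0.1597  0.006 ] 0.16475201891110883
yaw -43.776299644076154
origin est [ 0.5228 -0.2837]
keeper top [ 0.4679 -0.1508  0.116 ] [ 0.3935 -0.2284  0.116 ] 0.1074531702462554 [ 0.4307 -0.1896  0.116 ] yaw -43.78177655031177
origin from keeper [ 0.5208 -0.2759]
tri keeper left corner? (array([ 0.4492, -0.149 ,  0.0591]), np.float64(0.03549170190741463))
tri keeper topleft (array([ 0.4678, -0.1514,  0.1108]), np.float64(0.00040604371276975113))
tri keeper topright (array([ 0.3935, -0.2291,  0.1132]), np.float64(0.0007418597011080709))
tray [[ 0.5105  0.0513  0.02  ]
 [ 0.4933 -0.1221  0.02  ]
 [ 0.364  -0.1113  0.02  ]
 [ 0.3827  0.0623  0.02  ]] [ 0.4376 -0.0299  0.02  ]
tray yaw -4.933834849148612
((65.57654571533203, 30.11893081665039), (43.41165542602539, 46.413246154785156), 156.39956665039062)
lid top centre [ 0.5377 -0.2937  0.046 ]
tab lip px [ 0.4775 -0.2332  0.075 ]
```

```bash
cat >> h.py <<'E'
YAW=np.radians(-43.8)
Ux=np.array([np.cos(YAW),np.sin(YAW),0]);Uy=np.array([-Ux[1],Ux[0],0]);Uz=np.array([0,0,1.])
def go(P,z,y):
    "print moves: shift in present axes, turn, and check"
    st=bot.read_state();A=R.from_rotvec(st["ee_rot"]);z=z/np.linalg.norm(z);y=y-z*(y@z);y/=np.linalg.norm(y)
    for s in(1,-1):
        M=np.stack([np.cross(s*y,z),s*y,z],1);B=R.from_matrix(M)
        t=(A.inv()*B).as_rotvec(degrees=True);dp=np.array(P)-st["tcp_pos"]
        print("y%+d"%s,"shift now",(A.inv().apply(dp)*1e3).round(1),"turn",t.round(1),np.linalg.norm(t).round(1),"shift in goal axes",(B.inv().apply(dp)*1e3).round(1))
def st():
    s=bot.read_state();print("t",round(s["t"],2),"p",s["tcp_pos"].round(4),"q",s["q"].round(2),"F",s["ft_force"].round(1),"w",round(s["width"],4),"g",round(s["gripper_force"],1));A=R.from_rotvec(s["ee_rot"]).as_matrix();print(A.round(3));return s
E
python3 - <<'E'
from h import *
c=cam("top");s=cam("side");st()
print("post foot",onz(c,225*.64,385*.64,0.005),onz(s,270*.64,302*.64,.005))
kz=-.423*Ux+.906*Uz;n=.906*Ux+.423*Uz;top=np.array([.431,-.190,.116])
go(top+.09*kz,-kz,n)
print("up",R.from_rotvec(bot.read_state()["ee_rot"]).inv().apply([0,0,1]))
E
```

```text
t 0.35 p [0.1439 0.5307 0.2531] q [-1.35  0.31  0.01  1.51 -0.    1.32 -0.03] F [ 0.1 -0.5 -0.1] w 0.0855 g 0.0
[[-0.965  0.262 -0.   ]
 [ 0.262  0.965 -0.   ]
 [-0.    -0.    -1.   ]]
post foot [0.42601202 0.18236626 0.005     ] [0.42609985 0.17289959 0.005     ]
y+1 shift now [-432.3 -602.2   55.8] turn [-15.3 -25.8 116.4] 120.2 shift in goal axes [-321.5  581.8  332.9]
y-1 shift now [-432.3 -602.2   55.8] turn [ 22.5 -13.4 -60.3] 65.8 shift in goal axes [ 321.5 -581.8  332.9]
up [-3.63353551e-05 -4.91241076e-04 -9.99999879e-01]
```

```bash
python3 -m pendant '[{"z":-40},{"z":-40},{"z":-40},{"z":-40},{"z":-40}]' 1 40
python3 -m pendant '[{"x":-28,"y":-24},{"x":-28,"y":-24},{"x":-28,"y":-24},{"x":-28,"y":-24},{"x":-28,"y":-24},{"x":-28,"y":-24},{"x":-28,"y":-24},{"x":-28,"y":-24},{"x":-28,"y":-24}]'
python3 -m pendant '[{"x":-16,"y":-34},{"x":-16,"y":-34},{"x":-16,"y":-34},{"x":-16,"y":-34},{"x":-16,"y":-34},{"x":-16,"y":-34},{"x":-16,"y":-34},{"x":-16,"y":-34},{"x":-16,"y":-34},{"x":-16,"y":-34},{"x":-16,"y":-34}]'
python3 - <<'E'
from h import *
st()
kz=-.423*Ux+.906*Uz;n=.906*Ux+.423*Uz;top=np.array([.431,-.190,.116])
go(top+.12*kz,-kz,n)
E
```

```text
t 0.35 p [0.1439 0.5307 0.2531] q [-1.35  0.31  0.01  1.51 -0.    1.32 -0.03] F [ 0.1 -0.5 -0.1] w 0.0855 g 0.0
[[-0.965  0.262 -0.   ]
 [ 0.262  0.965 -0.   ]
 [-0.    -0.    -1.   ]]
y+1 shift now [-421.1 -596.2   28.6] turn [-15.3 -25.8 116.4] 120.2 shift in goal axes [-321.5  581.8  302.9]
y-1 shift now [-421.1 -596.2   28.6] turn [ 22.5 -13.4 -60.3] 65.8 shift in goal axes [ 321.5 -581.8  302.9]validation failed for argument at $[0]...
validation failed for argument at $[0]...
validation failed for argument at $[0]...
```

```bash
python3 -m pendant '[{"x":0,"y":0,"z":-40,"rx":0,"ry":0,"rz":0},{"x":0,"y":0,"z":-40,"rx":0,"ry":0,"rz":0},{"x":0,"y":0,"z":-40,"rx":0,"ry":0,"rz":0},{"x":0,"y":0,"z":-40,"rx":0,"ry":0,"rz":0},{"x":0,"y":0,"z":-40,"rx":0,"ry":0,"rz":0}]' 1 40
```

```text
t: 0.77
tcp_pos: [0.1438, 0.5303, 0.4555]
ee_rot: [0.415, 3.114, 0.001]
ft_force: [-0.6, 2.0, 1.0]
width: 0.0855
gripper_force: 0.0
```

```bash
python3 -m pendant '[{"x":-28,"y":-24,"z":0,"rx":0,"ry":0,"rz":0},{"x":-28,"y":-24,"z":0,"rx":0,"ry":0,"rz":0},{"x":-28,"y":-24,"z":0,"rx":0,"ry":0,"rz":0},{"x":-28,"y":-24,"z":0,"rx":0,"ry":0,"rz":0},{"x":-28,"y":-24,"z":0,"rx":0,"ry":0,"rz":0},{"x":-28,"y":-24,"z":0,"rx":0,"ry":0,"rz":0},{"x":-28,"y":-24,"z":0,"rx":0,"ry":0,"rz":0},{"x":-28,"y":-24,"z":0,"rx":0,"ry":0,"rz":0},{"x":-28,"y":-24,"z":0,"rx":0,"ry":0,"rz":0}]'
python3 -m pendant '[{"x":-16,"y":-34,"z":0,"rx":0,"ry":0,"rz":0},{"x":-16,"y":-34,"z":0,"rx":0,"ry":0,"rz":0},{"x":-16,"y":-34,"z":0,"rx":0,"ry":0,"rz":0},{"x":-16,"y":-34,"z":0,"rx":0,"ry":0,"rz":0},{"x":-16,"y":-34,"z":0,"rx":0,"ry":0,"rz":0},{"x":-16,"y":-34,"z":0,"rx":0,"ry":0,"rz":0},{"x":-16,"y":-34,"z":0,"rx":0,"ry":0,"rz":0},{"x":-16,"y":-34,"z":0,"rx":0,"ry":0,"rz":0},{"x":-16,"y":-34,"z":0,"rx":0,"ry":0,"rz":0},{"x":-16,"y":-34,"z":0,"rx":0,"ry":0,"rz":0},{"x":-16,"y":-34,"z":0,"rx":0,"ry":0,"rz":0}]'
cat > g.py <<'E'
from h import *
st()
kz=-.423*Ux+.906*Uz;n=.906*Ux+.423*Uz;top=np.array([.431,-.190,.116])
go(top+.12*kz,-kz,n)
E
python3 g.py
```

```text
t: 1.52
tcp_pos: [0.3312, 0.2546, 0.4535]
ee_rot: [0.414, 3.114, 0.001]
ft_force: [1.5, -0.2, 0.2]
width: 0.0856
gripper_force: 0.0
t: 2.43
tcp_pos: [0.4023, -0.1524, 0.4538]
ee_rot: [0.413, 3.112, 0.002]
ft_force: [1.0, 0.3, -0.0]
width: 0.0853
gripper_force: 0.0
t 2.43 p [ 0.4023 -0.1524  0.4538] q [-0.54  0.02  0.9   1.38 -0.02  1.75  1.66] F [ 1.   0.3 -0. ] w 0.0853 g 0.0
[[-0.965  0.261  0.002]
 [ 0.261  0.965  0.001]
 [-0.002  0.001 -1.   ]]
y+1 shift now [  7.5  -4.8 229.1] turn [-15.2 -25.9 116.5] 120.3 shift in goal axes [  -7.3 -100.6  205.8]
y-1 shift now [  7.5  -4.8 229.1] turn [ 22.6 -13.2 -60.3] 65.8 shift in goal axes [  7.3 100.6 205.8]
```

```bash
python3 -m pendant '[{"x":0,"y":0,"z":0,"rx":-0.9,"ry":-1.52,"rz":6.85},{"x":0,"y":0,"z":0,"rx":-0.9,"ry":-1.52,"rz":6.85},{"x":0,"y":0,"z":0,"rx":-0.9,"ry":-1.52,"rz":6.85},{"x":0,"y":0,"z":0,"rx":-0.9,"ry":-1.52,"rz":6.85},{"x":0,"y":0,"z":0,"rx":-0.9,"ry":-1.52,"rz":6.85},{"x":0,"y":0,"z":0,"rx":-0.9,"ry":-1.52,"rz":6.85},{"x":0,"y":0,"z":0,"rx":-0.9,"ry":-1.52,"rz":6.85},{"x":0,"y":0,"z":0,"rx":-0.9,"ry":-1.52,"rz":6.85},{"x":0,"y":0,"z":0,"rx":-0.9,"ry":-1.52,"rz":6.85},{"x":0,"y":0,"z":0,"rx":-0.9,"ry":-1.52,"rz":6.85},{"x":0,"y":0,"z":0,"rx":-0.9,"ry":-1.52,"rz":6.85},{"x":0,"y":0,"z":0,"rx":-0.9,"ry":-1.52,"rz":6.85}]'
python3 -m pendant '[{"x":0,"y":0,"z":0,"rx":-0.9,"ry":-1.52,"rz":6.85},{"x":0,"y":0,"z":0,"rx":-0.9,"ry":-1.52,"rz":6.85},{"x":0,"y":0,"z":0,"rx":-0.9,"ry":-1.52,"rz":6.85},{"x":0,"y":0,"z":0,"rx":-0.9,"ry":-1.52,"rz":6.85},{"x":0,"y":0,"z":0,"rx":-0.9,"ry":-1.52,"rz":6.85}]'
python3 g.py
```

```text
t: 3.43
tcp_pos: [0.4022, -0.1508, 0.4535]
ee_rot: [2.14, 1.841, 0.191]
ft_force: [-1.1, -0.7, 1.3]
width: 0.0851
gripper_force: 0.0
t: 3.85
tcp_pos: [0.4022, -0.1506, 0.4534]
ee_rot: [2.514, 1.062, 0.239]
ft_force: [0.0, -0.1, 0.4]
width: 0.0852
gripper_force: 0.0
t 3.85 p [ 0.4022 -0.1506  0.4534] q [-0.22 -0.26  0.23  1.69  0.36  1.39 -0.76] F [ 0.  -0.1  0.4] w 0.0852 g 0.0
[[ 0.697  0.649  0.305]
 [ 0.717 -0.632 -0.294]
 [ 0.002  0.424 -0.906]]
y+1 shift now [ -8.9 -99.3 206. ] turn [ 0.   0.1 -0.4] 0.4 shift in goal axes [ -8.5 -99.2 206.1]
y-1 shift now [ -8.9 -99.3 206. ] turn [ 1.000e-01 -1.000e-01  1.796e+02] 179.6 shift in goal axes [  8.5  99.2 206.1]
```

```bash
python3 -m pendant '[{"x":-1.5,"y":-16.5,"z":34.3,"rx":0,"ry":0,"rz":0},{"x":-1.5,"y":-16.5,"z":34.3,"rx":0,"ry":0,"rz":0},{"x":-1.5,"y":-16.5,"z":34.3,"rx":0,"ry":0,"rz":0},{"x":-1.5,"y":-16.5,"z":34.3,"rx":0,"ry":0,"rz":0},{"x":-1.5,"y":-16.5,"z":34.3,"rx":0,"ry":0,"rz":0},{"x":-1.5,"y":-16.5,"z":34.3,"rx":0,"ry":0,"rz":0},{"x":0,"y":0,"z":0,"rx":0,"ry":0,"rz":0}]' 0.3
python3 g.py; python3 - <<'E'
from h import *
c=cam("wrist");cv2.imwrite("pics/wrist1.png",cv2.resize(c["img"],(800,600),interpolation=cv2.INTER_CUBIC))
for P in [(.468,-.151,.116),(.3935,-.229,.116)]: print(proj(c,P)*1.5625)
E
```

```text
t: 4.43
tcp_pos: [0.3851, -0.1545, 0.2146]
ee_rot: [2.523, 1.077, 0.211]
ft_force: [-3.4, -0.1, -1.1]
width: 0.0553
gripper_force: 0.0
t 4.43 p [ 0.3851 -0.1545  0.2146] q [-0.16 -0.19  0.25  2.22  0.43  0.83 -0.92] F [-3.4 -0.1 -1.1] w 0.0553 g 0.0
[[ 0.694  0.662  0.284]
 [ 0.72  -0.63  -0.291]
 [-0.014  0.407 -0.913]]
y+1 shift now [ 6.  10.5 -6.5] turn [-1.   0.8  0.2] 1.3 shift in goal axes [ 6.1 10.6 -6.2]
y-1 shift now [ 6.  10.5 -6.5] turn [  -1.2   -1.6 -179.8] 179.8 shift in goal axes [ -6.1 -10.6  -6.2]
[424.79567593 197.17180524]
[421.91760062 381.33871999]
```

View pics/wrist1.png

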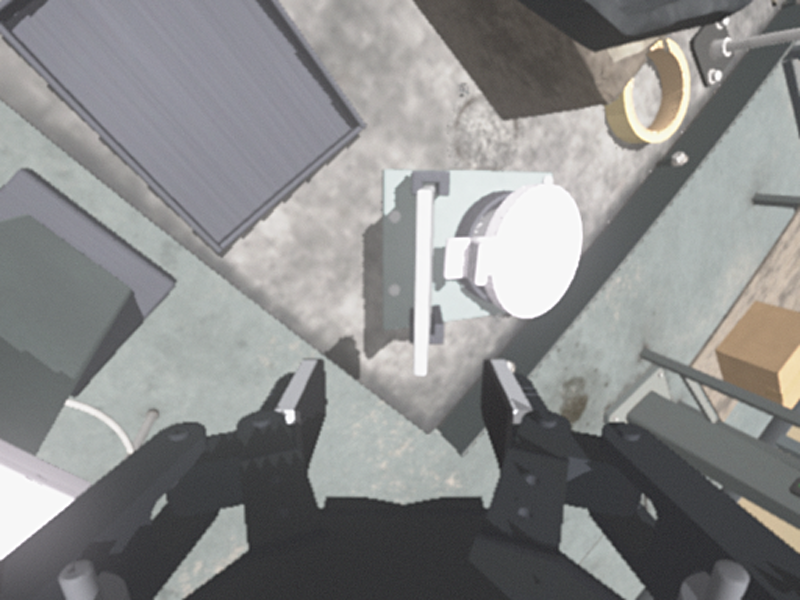

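The wrist view shows the keeper's top strip from (427,185) to (421,375), against a prediction of (425,197) to (422,381). The lateral position matches, and it sits about 5 mm further along +y. I'll correct for that and descend.

```bash
sed -i 's/top=.*/top=np.array([.434,-.187,.116])/; s/go(top.*/go(top-.006*kz,-kz,n)/' g.py; python3 g.py|grep y+1; python3 -m pendant '[{"x":4,"y":5,"z":0,"rx":-0.5,"ry":0.4,"rz":0.1},{"x":4,"y":5,"z":0,"rx":-0.5,"ry":0.4,"rz":0.1},{"x":0,"y":0,"z":0,"rx":0,"ry":0,"rz":0}]' 0.2 
python3 g.py
```

```text
y+1 shift now [  8.8   6.4 123. ] turn [-0.6  0.5  0.1] 0.7 shift in goal axes [  7.8   5.2 123.2]
t: 4.73
tcp_pos: [0.411, -0.1559, 0.2341]
ee_rot: [2.495, 1.062, 0.277]
ft_force: [-0.0, -0.5, -0.1]
width: 0.0513
gripper_force: 0.0
t 4.73 p [ 0.411  -0.1559  0.2341] q [-0.16 -0.18  0.25  2.18  0.44  0.8  -0.93] F [-0.  -0.5 -0.1] w 0.0513 g 0.0
[[ 0.689  0.642  0.335]
 [ 0.724 -0.624 -0.294]
 [ 0.02   0.446 -0.895]]
y+1 shift now [ -9.1 -18.6 128.6] turn [ 1.4 -1.1 -0.3] 1.9 shift in goal axes [ -6.5 -15.4 129.1]
y-1 shift now [ -9.1 -18.6 128.6] turn [ -1.8  -2.3 179.7] 179.7 shift in goal axes [  6.5  15.4 129.1]
```

```bash
python3 -m pendant '[{"x":0,"y":0,"z":0,"rx":0,"ry":0,"rz":0},{"x":0,"y":0,"z":0,"rx":0,"ry":0,"rz":0}]'>/dev/null; python3 g.py
```

```text
t 4.9 p [ 0.4079 -0.1558  0.2312] q [-0.16 -0.18  0.25  2.18  0.44  0.81 -0.93] F [0.5 0.7 0.2] w 0.0512 g 0.0
[[ 0.69   0.644  0.329]
 [ 0.723 -0.625 -0.294]
 [ 0.016  0.441 -0.897]]
y+1 shift now [ -6.5 -14.6 127.1] turn [ 1.1 -0.9 -0.3] 1.5 shift in goal axes [ -4.4 -12.1 127.5]
y-1 shift now [ -6.5 -14.6 127.1] turn [ -1.4  -1.8 179.7] 179.7 shift in goal axes [  4.4  12.1 127.5]
```

```bash
python3 -m pendant '[{"x":0,"y":0,"z":0,"rx":1.1,"ry":-0.9,"rz":-0.3},{"x":-1.5,"y":-4,"z":20,"rx":0,"ry":0,"rz":0},{"x":-1.5,"y":-4,"z":20,"rx":0,"ry":0,"rz":0},{"x":-1.5,"y":-4,"z":20,"rx":0,"ry":0,"rz":0},{"x":0,"y":0,"z":10,"rx":0,"ry":0,"rz":0},{"x":0,"y":0,"z":0,"rx":0,"ry":0,"rz":0},{"x":0,"y":0,"z":0,"rx":0,"ry":0,"rz":0},{"x":0,"y":0,"z":0,"rx":0,"ry":0,"rz":0}]'>/dev/null; python3 g.py; python3 - <<'E'
from h import *
c=cam("wrist");cv2.imwrite("pics/wrist2.png",cv2.resize(c["img"],(800,600),interpolation=cv2.INTER_CUBIC))
for P in [(.4707,-.1485,.116),(.3965,-.2262,.116)]: print(proj(c,P)*1.5625)
E
```

```text
t 5.57 p [ 0.4176 -0.1719  0.1619] q [-0.14 -0.04  0.3   2.25  0.45  0.61 -0.93] F [ 0.3 -0.5  0.2] w 0.0514 g 0.0
[[ 0.692  0.655  0.304]
 [ 0.722 -0.626 -0.293]
 [-0.001  0.423 -0.906]]
y+1 shift now [ 0.6  0.8 57. ] turn [-0.   0.1  0.1] 0.1 shift in goal axes [ 0.5  0.8 57. ]
y-1 shift now [ 0.6  0.8 57. ] turn [-1.000e-01 -0.000e+00 -1.799e+02] 179.9 shift in goal axes [-0.5 -0.8 57. ]
[402.25608452 224.22301844]
[402.59678256 456.97140299]
```

View pics/wrist2.png

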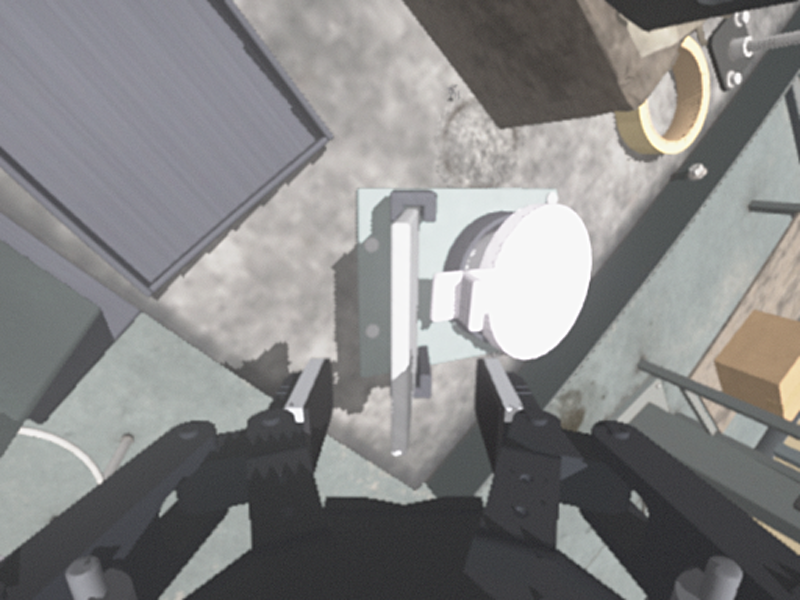

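The strip now runs from about (405,215) to (398,455), so it is well centred between the fingers. I'll descend and grip.

```bash
python3 -m pendant '[{"x":0,"y":0.8,"z":20,"rx":0,"ry":0,"rz":0},{"x":0,"y":0,"z":20,"rx":0,"ry":0,"rz":0},{"x":0,"y":0,"z":17,"rx":0,"ry":0,"rz":0},{"x":0,"y":0,"z":0,"rx":0,"ry":0,"rz":0},{"x":0,"y":0,"z":0,"rx":0,"ry":0,"rz":0},{"x":0,"y":0,"z":0,"rx":0,"ry":0,"rz":0}]'
python3 -m pendant '[{"x":0,"y":0,"z":0,"rx":0,"ry":0,"rz":0},{"x":0,"y":0,"z":0,"rx":0,"ry":0,"rz":0},{"x":0,"y":0,"z":0,"rx":0,"ry":0,"rz":0},{"x":0,"y":0,"z":0,"rx":0,"ry":0,"rz":0},{"x":0,"y":0,"z":0,"rx":0,"ry":0,"rz":0},{"x":0,"y":0,"z":0,"rx":0,"ry":0,"rz":0},{"x":0,"y":0,"z":0,"rx":0,"ry":0,"rz":0},{"x":0,"y":0,"z":0,"rx":0,"ry":0,"rz":0}]' -1 60
python3 g.py
```

```text
t: 6.12
tcp_pos: [0.4352, -0.189, 0.1106]
ee_rot: [2.511, 1.073, 0.236]
ft_force: [-0.6, -0.1, 0.1]
width: 0.0513
gripper_force: 0.0
t: 6.78
tcp_pos: [0.4368, -0.1904, 0.1116]
ee_rot: [2.508, 1.07, 0.24]
ft_force: [0.1, -2.4, 6.8]
width: 0.007
gripper_force: 58.9
t 6.78 p [ 0.4368 -0.1904  0.1116] q [-0.1   0.1   0.34  2.27  0.46  0.43 -0.92] F [ 0.1 -2.4  6.8] w 0.007 g 58.9
[[ 0.692  0.653  0.308]
 [ 0.722 -0.626 -0.295]
 [ 0.     0.426 -0.905]]
y+1 shift now [ 0.5 -2.   0.2] turn [ 0.2 -0.   0. ] 0.2 shift in goal axes [ 0.5 -2.   0.2]
y-1 shift now [ 0.5 -2.   0.2] turn [   0.     0.3 -180. ] 180.0 shift in goal axes [-0.5  2.   0.2]
```

```bash
python3 -m pendant '[{"x":0,"y":0,"z":-8,"rx":0,"ry":0,"rz":0},{"x":0,"y":0,"z":-8,"rx":0,"ry":0,"rz":0},{"x":0,"y":0,"z":-8,"rx":0,"ry":0,"rz":0},{"x":0,"y":0,"z":-8,"rx":0,"ry":0,"rz":0},{"x":0,"y":0,"z":-10,"rx":0,"ry":0,"rz":0},{"x":0,"y":0,"z":-10,"rx":0,"ry":0,"rz":0},{"x":0,"y":0,"z":-10,"rx":0,"ry":0,"rz":0},{"x":0,"y":0,"z":-10,"rx":0,"ry":0,"rz":0},{"x":0,"y":0,"z":-10,"rx":0,"ry":0,"rz":0},{"x":0,"y":0,"z":-10,"rx":0,"ry":0,"rz":0},{"x":0,"y":0,"z":0,"rx":0,"ry":0,"rz":0},{"x":0,"y":0,"z":0,"rx":0,"ry":0,"rz":0}]'
python3 - <<'E'
from h import *
s=st()
# tray goal: tool pointing along tray x, pitched; plate upright-ish
ty=np.radians(-4.9);Tx=np.array([np.cos(ty),np.sin(ty),0]);Ty=np.array([-Tx[1],Tx[0],0]);T0=np.array([.4376,-.030,0])
for th in (65,45):
    t=np.radians(th); z=np.cos(t)*Tx-np.sin(t)*Uz; n=np.sin(t)*Tx+np.cos(t)*Uz
    bottom=T0+.052*Tx+.008*Uz+ .03*Uz ; tcp=bottom-z*(.120-.006)
    print(th,tcp); go(tcp,z,n)
E
```

```text
t: 7.78
tcp_pos: [0.4057, -0.1617, 0.1921]
ee_rot: [2.513, 1.074, 0.232]
ft_force: [0.3, -0.8, -2.8]
width: 0.0068
gripper_force: 59.2
t 7.78 p [ 0.4057 -0.1617  0.1921] q [-0.16 -0.12  0.28  2.23  0.44  0.72 -0.93] F [ 0.3 -0.8 -2.8] w 0.0068 g 59.2
[[ 0.692  0.656  0.301]
 [ 0.722 -0.627 -0.292]
 [-0.003  0.42  -0.908]]
65 [ 0.44140755 -0.03032642  0.14131909]
y+1 shift now [119.7 -80.2  18.5] turn [ -0.2  16.5 -35.2] 38.9 shift in goal axes [133.9   0.6  56.3]
y-1 shift now [119.7 -80.2  18.5] turn [ 21.5   0.3 143.4] 145.0 shift in goal axes [-133.9   -0.6   56.3]
45 [ 0.40909439 -0.02755621  0.11861017]
y+1 shift now [  99.5 -112.7   28.5] turn [-19.5  22.5 -31.9] 43.6 shift in goal axes [133.9 -57.7  46.3]
y-1 shift now [  99.5 -112.7   28.5] turn [ 29.5  25.6 143.2] 148.4 shift in goal axes [-133.9   57.7   46.3]
```

```bash
python3 -m pendant '[{"x":20,"y":-10,"z":-4.6,"rx":0,"ry":0,"rz":0},{"x":20,"y":-10,"z":-4.6,"rx":0,"ry":0,"rz":0},{"x":20,"y":-10,"z":-4.6,"rx":0,"ry":0,"rz":0},{"x":20,"y":-10,"z":-4.6,"rx":0,"ry":0,"rz":0},{"x":20,"y":-10,"z":-4.6,"rx":0,"ry":0,"rz":0},{"x":20,"y":-10,"z":-4.6,"rx":0,"ry":0,"rz":0},{"x":0,"y":0,"z":0,"rx":0,"ry":0,"rz":0}]'>/dev/null
python3 -m pendant '[{"x":0,"y":0,"z":0,"rx":0,"ry":2.1,"rz":-4.4},{"x":0,"y":0,"z":0,"rx":0,"ry":2.1,"rz":-4.4},{"x":0,"y":0,"z":0,"rx":0,"ry":2.1,"rz":-4.4},{"x":0,"y":0,"z":0,"rx":0,"ry":2.1,"rz":-4.4},{"x":0,"y":0,"z":0,"rx":0,"ry":2.1,"rz":-4.4},{"x":0,"y":0,"z":0,"rx":0,"ry":2.1,"rz":-4.4},{"x":0,"y":0,"z":0,"rx":0,"ry":2.1,"rz":-4.4},{"x":0,"y":0,"z":0,"rx":0,"ry":2.1,"rz":-4.4},{"x":0,"y":0,"z":0,"rx":0,"ry":0,"rz":0},{"x":0,"y":0,"z":0,"rx":0,"ry":0,"rz":0}]' >/dev/null
cat > k.py <<'E'
from h import *
import sys
s=st()
ty=np.radians(-4.9);Tx=np.array([np.cos(ty),np.sin(ty),0]);Ty=np.array([-Tx[1],Tx[0],0]);T0=np.array([.4376,-.030,0])
A=R.from_rotvec(s["ee_rot"]).as_matrix();b=s["tcp_pos"]+A[:,2]*.114-T0
print("bottom in tray",(np.array([b@Tx,b@Ty,b[2]])*1e3).round(1),"elev",np.degrees(np.arcsin(-A[2,2])).round(1))
for a in sys.argv[1:]:
    th,bx,bz=map(float,a.split(","));t=np.radians(th); z=np.cos(t)*Tx-np.sin(t)*Uz; n=np.sin(t)*Tx+np.cos(t)*Uz
    go(T0+bx/1e3*Tx+bz/1e3*Uz-z*.114,z,n)
E
python3 k.py 65,52,15 45,52,12 ; python3 - <<'E'
from h import *
c=cam("side");cv2.imwrite("pics/side2.png",cv2.resize(c["img"][130:320,90:340],(800,608),interpolation=cv2.INTER_CUBIC)[:600])
E
```

```text
t 9.2 p [ 0.4409 -0.0306  0.191 ] q [-0.33 -0.15  0.31  2.25  0.15  0.6  -0.21] F [-0.   0.3 -2. ] w 0.0069 g 59.2
[[ 0.087  0.904  0.418]
 [ 0.996 -0.081 -0.032]
 [ 0.005  0.419 -0.908]]
bottom in tray [51.1  0.  87.6] elev 65.2
y+1 shift now [  0.  -30.   66.2] turn [-0.2 -0.2 -0.2] 0.4 shift in goal axes [  0.4 -30.3  66.1]
y-1 shift now [  0.  -30.   66.2] turn [ -0.3   0.3 179.8] 179.8 shift in goal axes [-0.4 30.3 66.1]
y+1 shift now [ -0.2 -70.2  76. ] turn [-20.2  -0.2  -0.3] 20.2 shift in goal axes [  0.4 -92.2  47. ]
y-1 shift now [ -0.2 -70.2  76. ] turn [ -0.2  31.5 177. ] 179.7 shift in goal axes [-0.4 92.2 47. ]
```

View pics/side2.png

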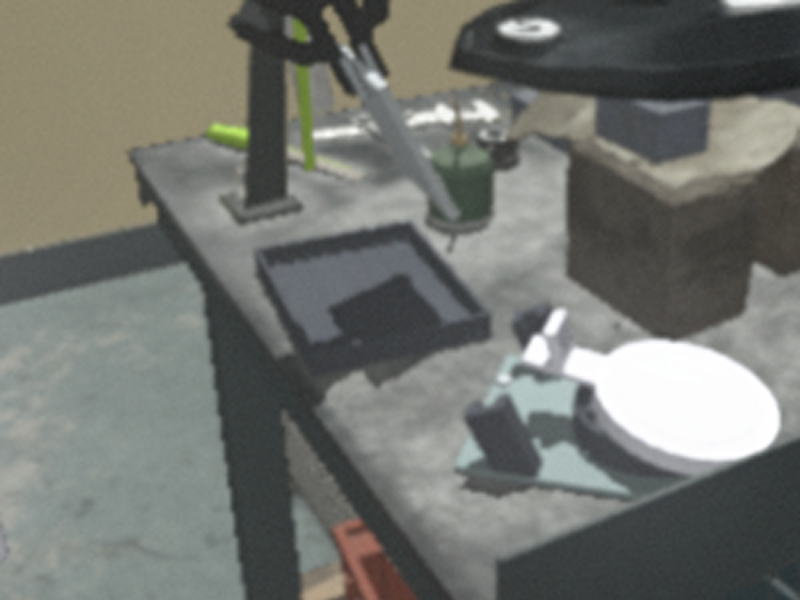

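The plate hangs cleanly over the tray, with its lower edge near (445,205) in the crop. I'll lower it to just above the floor and then tilt it.

```bash
python3 -m pendant '[{"x":0,"y":-6,"z":13,"rx":0,"ry":0,"rz":0},{"x":0,"y":-6,"z":13,"rx":0,"ry":0,"rz":0},{"x":0,"y":-6,"z":13,"rx":0,"ry":0,"rz":0},{"x":0,"y":-6,"z":13,"rx":0,"ry":0,"rz":0},{"x":0,"y":-6,"z":13,"rx":0,"ry":0,"rz":0},{"x":0,"y":0,"z":0,"rx":0,"ry":0,"rz":0},{"x":0,"y":0,"z":0,"rx":0,"ry":0,"rz":0},{"x":0,"y":0,"z":0,"rx":0,"ry":0,"rz":0}]'>/dev/null
python3 k.py 65,52,9 45,52,9 
```

```text
t 9.92 p [ 0.4429 -0.0292  0.1213] q [-0.33 -0.01  0.34  2.35  0.09  0.37 -0.16] F [ 1.4 -0.2 -2.4] w 0.0068 g 59.2
[[ 0.083  0.903  0.422]
 [ 0.997 -0.077 -0.031]
 [ 0.005  0.423 -0.906]]
bottom in tray [53.4  1.8 18. ] elev 65.0
y+1 shift now [-1.3 -5.   7.5] turn [ 0.  -0.3  0. ] 0.3 shift in goal axes [-1.2 -5.   7.6]
y-1 shift now [-1.3 -5.   7.5] turn [   0.5    0.  -180. ] 180.0 shift in goal axes [1.2 5.  7.6]
y+1 shift now [ -1.3 -44.   14.4] turn [-20.   -0.3  -0. ] 20.0 shift in goal axes [ -1.2 -46.3  -1.5]
y-1 shift now [ -1.3 -44.   14.4] turn [ -0.5  31.2 177.2] 180.0 shift in goal axes [ 1.2 46.3 -1.5]
```

Step 1's pose is reached. Joint 6 is near its limit, so I can't tilt much further forward. I'll touch the floor, then open gradually so the robot-side finger carries the plate down.

```bash
python3 -m pendant '[{"x":-0.4,"y":-0.6,"z":2.5,"rx":0,"ry":0,"rz":0},{"x":-0.4,"y":-0.6,"z":2.5,"rx":0,"ry":0,"rz":0},{"x":-0.4,"y":-0.6,"z":2.5,"rx":0,"ry":0,"rz":0},{"x":0,"y":-0.6,"z":2.5,"rx":0,"ry":0,"rz":0},{"x":0,"y":-0.5,"z":1,"rx":0,"ry":0,"rz":0},{"x":0,"y":0,"z":0,"rx":0,"ry":0,"rz":0},{"x":0,"y":0,"z":0,"rx":0,"ry":0,"rz":0}]'
python3 k.py 55,55,6.5 
```

```text
t: 10.5
tcp_pos: [0.4451, -0.0308, 0.1106]
ee_rot: [2.055, 1.889, 0.426]
ft_force: [-4.1, -0.0, 7.1]
width: 0.0066
gripper_force: 61.0
t 10.5 p [ 0.4451 -0.0308  0.1106] q [-0.33  0.01  0.34  2.36  0.06  0.33 -0.12] F [-4.1 -0.   7.1] w 0.0066 g 61.0
[[ 0.083  0.902  0.423]
 [ 0.997 -0.077 -0.031]
 [ 0.005  0.424 -0.906]]
bottom in tray [55.9  0.5  7.4] elev 64.9
y+1 shift now [  0.1 -20.8   2.1] turn [-9.9 -0.3 -0. ] 9.9 shift in goal axes [  0.1 -20.9  -1.5]
y-1 shift now [  0.1 -20.8   2.1] turn [ -0.5  15.5 179.3] 180.0 shift in goal axes [-0.1 20.9 -1.5]
```

```bash
python3 -m pendant '[{"x":0,"y":0,"z":0,"rx":0,"ry":0,"rz":0},{"x":0,"y":0,"z":0,"rx":0,"ry":0,"rz":0},{"x":0,"y":0,"z":0,"rx":0,"ry":0,"rz":0}]' -0.5
python3 -m pendant '[{"x":0,"y":0,"z":0,"rx":0,"ry":0,"rz":0},{"x":0,"y":0,"z":0,"rx":0,"ry":0,"rz":0},{"x":0,"y":0,"z":0,"rx":0,"ry":0,"rz":0},{"x":0,"y":0,"z":0,"rx":0,"ry":0,"rz":0},{"x":0,"y":0,"z":0,"rx":0,"ry":0,"rz":0},{"x":0,"y":0,"z":0,"rx":0,"ry":0,"rz":0},{"x":0,"y":0,"z":0,"rx":0,"ry":0,"rz":0}]' 0.6
python3 - <<'E'
from h import *
c=cam("side");cv2.imwrite("pics/side3.png",cv2.resize(c["img"][130:320,90:340],(800,608),interpolation=cv2.INTER_CUBIC)[:600])
E
```

```text
t: 10.75
tcp_pos: [0.4444, -0.0309, 0.1096]
ee_rot: [2.057, 1.89, 0.424]
ft_force: [-1.2, -0.3, -0.5]
width: 0.0213
gripper_force: 0.3
t: 11.33
tcp_pos: [0.444, -0.0309, 0.1094]
ee_rot: [2.057, 1.89, 0.423]
ft_force: [0.3, 0.2, -1.2]
width: 0.0683
gripper_force: 0.3
```

View pics/side3.png

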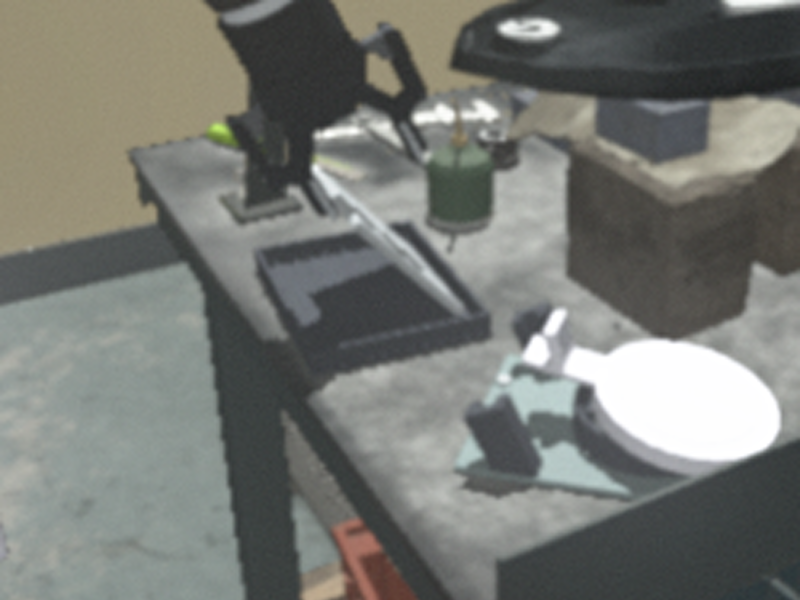

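The plate now rests on the robot-side finger at about 45°, with its top near (315,170) and its lower edge inside the tray near (465,310). I'll make the tool more upright and lower the plate along an arc.

```bash
python3 -m pendant '[{"x":0,"y":0,"z":0,"rx":3,"ry":0,"rz":0},{"x":0,"y":0,"z":0,"rx":3,"ry":0,"rz":0},{"x":0,"y":0,"z":0,"rx":3,"ry":0,"rz":0},{"x":0,"y":0,"z":0,"rx":3,"ry":0,"rz":0},{"x":0,"y":-8,"z":7,"rx":0,"ry":0,"rz":0},{"x":0,"y":-8,"z":7,"rx":0,"ry":0,"rz":0},{"x":0,"y":-8,"z":8,"rx":0,"ry":0,"rz":0},{"x":0,"y":-5,"z":7,"rx":0,"ry":0,"rz":0},{"x":0,"y":-5,"z":7,"rx":0,"ry":0,"rz":0},{"x":0,"y":-5,"z":6,"rx":0,"ry":0,"rz":0},{"x":0,"y":0,"z":0,"rx":0,"ry":0,"rz":0},{"x":0,"y":0,"z":0,"rx":0,"ry":0,"rz":0}]'
python3 k.py; python3 - <<'E'
from h import *
c=cam("side");cv2.imwrite("pics/side4.png",cv2.resize(c["img"][130:320,90:340],(800,608),interpolation=cv2.INTER_CUBIC)[:600])
E
```

```text
t: 12.38
tcp_pos: [0.415, -0.0283, 0.0594]
ee_rot: [2.187, 2.01, 0.232]
ft_force: [-1.1, 0.1, -0.4]
width: 0.0681
gripper_force: 0.6
t 12.38 p [ 0.415  -0.0283  0.0594] q [-0.29  0.16  0.34  2.31 -0.1   0.46  0.04] F [-1.1  0.1 -0.4] w 0.0681 g 0.6
[[ 0.083  0.971  0.222]
 [ 0.997 -0.082 -0.014]
 [ 0.004  0.223 -0.975]]
bottom in tray [  2.7   0.3 -51.8] elev 77.1
```

View pics/side4.png

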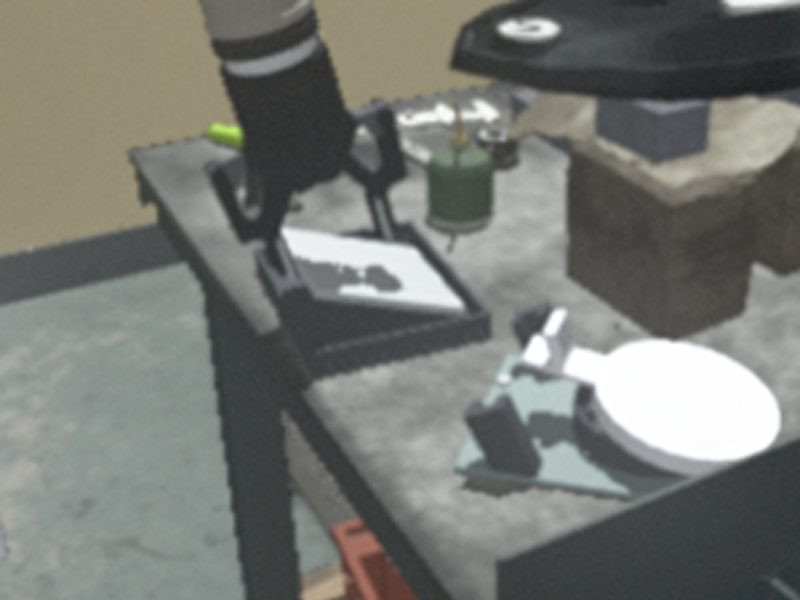

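```bash
python3 -m pendant '[{"x":0,"y":-18,"z":-4,"rx":0,"ry":0,"rz":0},{"x":0,"y":-18,"z":-4,"rx":0,"ry":0,"rz":0},{"x":0,"y":0,"z":-20,"rx":0,"ry":0,"rz":0},{"x":0,"y":0,"z":-40,"rx":0,"ry":0,"rz":0},{"x":0,"y":0,"z":-40,"rx":0,"ry":0,"rz":0},{"x":0,"y":0,"z":-30,"rx":0,"ry":0,"rz":0},{"x":0,"y":0,"z":0,"rx":0,"ry":0,"rz":0},{"x":0,"y":0,"z":0,"rx":0,"ry":0,"rz":0}]'
python3 k.py; python3 - <<'E'
from h import *
c=cam("wrist");s=cam("side");t=cam("top")
m=np.zeros((600,800,3),np.uint8);m[:300,:400]=cv2.resize(c["img"],(400,300));m[:300,400:]=cv2.resize(s["img"][180:280,140:273],(400,300))
m[300:,:400]=cv2.resize(t["img"][190:280,180:300],(400,300));m[300:,400:]=cv2.resize(t["img"][165:255,270:390],(400,300))
cv2.imwrite("pics/m5.png",m)
E
```

```text
t: 13.1
tcp_pos: [0.3526, -0.0231, 0.1897]
ee_rot: [2.182, 2.006, 0.245]
ft_force: [0.0, 0.6, -0.5]
width: 0.0683
gripper_force: 0.0
t 13.1 p [ 0.3526 -0.0231  0.1897] q [-0.36 -0.24  0.31  2.26  0.13  0.88 -0.21] F [ 0.   0.6 -0.5] w 0.0683 g 0.0
[[ 0.083  0.969  0.233]
 [ 0.997 -0.083 -0.012]
 [ 0.007  0.233 -0.972]]
bottom in tray [-58.7   0.4  78.8] elev 76.5
```

View pics/m5.png

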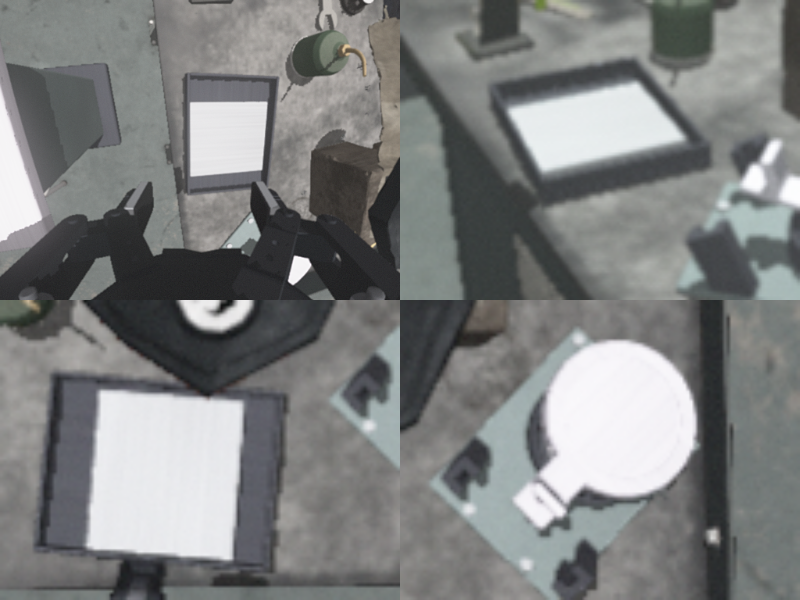

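The keeper lies flat inside the tray. In the lower panels it spans (90,390)–(243,560), and the lid's tab is near (540,505) in the right panel. Next is the lid.

```bash
cat > l.py <<'E'
from h import *
c=cam("top");np.set_printoptions(precision=4,suppress=True)
C=lambda u,v:(270+(u-400)*.3,165+(v-300)*.3)
a=onz(c,*C(580,328),.006);b=onz(c,*C(430,484),.006)
s1=onz(c,*C(468,508),.006);s2=onz(c,*C(525,563),.006)
print(a,b,"screws",s1,s2,"yaw by screws",np.degrees(np.arctan2(*(s1-s2)[1::-1]))-90, "edge",np.degrees(np.arctan2(*(a-b)[1::-1])))
m=(a+b)[:2]/2;print("origin",m+Ux[:2]*.028-Uy[:2]*.066,"from screws mid (y=0)",((s1+s2)/2-Ux*0)[:2])
g=cv2.cvtColor(c["img"],cv2.COLOR_BGR2GRAY)[165:255,270:358]
m=cv2.morphologyEx((g>200).astype(np.uint8),cv2.MORPH_OPEN,cv2.getStructuringElement(2,(25,25)))
E=cv2.fitEllipse(max(cv2.findContours(m,0,1)[0],key=cv2.contourArea));print(E)
L=onz(c,E[0][0]+270,E[0][1]+165,.037);tb=onz(c,*C(541,504),.060);d=L-tb
hy=np.arctan2(d[1],d[0]);print("lid top",L,"tab",tb,"heading",np.degrees(hy))
hx=np.array([np.cos(hy),np.sin(hy),0]);mid=L-.0024*hx;mid[2]=.0233
lip=mid-.0817*hx+.0406*Uz;t=np.radians(15);ld=-np.sin(t)*hx+np.cos(t)*Uz;n=np.cos(t)*hx+np.sin(t)*Uz
print("mid",mid,"lip",lip);go(lip+.11*ld,-ld,n)
E
python3 l.py
```

```text
[ 0.6079 -0.2756  0.006 ] [ 0.4895 -0.1584  0.006 ] screws [ 0.4711 -0.1871  0.006 ] [ 0.4291 -0.2299  0.006 ] yaw by screws -44.44770317485097 edge -44.69503664951017
origin [ 0.5232 -0.284 ] from screws mid (y=0) [ 0.4501 -0.2085]
((65.62982940673828, 34.99941635131836), (43.15358352661133, 46.30049133300781), 154.2529754638672)
lid top [ 0.5383 -0.2961  0.037 ] tab [ 0.4754 -0.2326  0.06  ] heading -45.22917836383159
mid [ 0.5366 -0.2944  0.0233] lip [ 0.4791 -0.2364  0.0639]
y+1 shift now [-182.9  119.3   41.8] turn [-2.2 -9.9 39.2] 40.5 shift in goal axes [-57.7 203.   69.9]
y-1 shift now [-182.9  119.3   41.8] turn [  12.7   -2.8 -140.3] 140.9 shift in goal axes [  57.7 -203.    69.9]
```

```bash
python3 -m pendant '[{"x":-30.5,"y":20,"z":7,"rx":0,"ry":0,"rz":0},{"x":-30.5,"y":20,"z":7,"rx":0,"ry":0,"rz":0},{"x":-30.5,"y":20,"z":7,"rx":0,"ry":0,"rz":0},{"x":-30.5,"y":20,"z":7,"rx":0,"ry":0,"rz":0},{"x":-30.5,"y":20,"z":7,"rx":0,"ry":0,"rz":0},{"x":-30.5,"y":20,"z":7,"rx":0,"ry":0,"rz":0}]' -0.1 30 >/dev/null
python3 -m pendant '[{"x":0,"y":0,"z":0,"rx":-0.4,"ry":-1.65,"rz":6.5},{"x":0,"y":0,"z":0,"rx":-0.4,"ry":-1.65,"rz":6.5},{"x":0,"y":0,"z":0,"rx":-0.4,"ry":-1.65,"rz":6.5},{"x":0,"y":0,"z":0,"rx":-0.4,"ry":-1.65,"rz":6.5},{"x":0,"y":0,"z":0,"rx":-0.4,"ry":-1.65,"rz":6.5},{"x":0,"y":0,"z":0,"rx":-0.4,"ry":-1.65,"rz":6.5},{"x":0,"y":0,"z":0,"rx":0,"ry":0,"rz":0},{"x":0,"y":0,"z":0,"rx":0,"ry":0,"rz":0},{"x":0,"y":0,"z":0,"rx":0,"ry":0,"rz":0}]' >/dev/null
python3 - <<'E'
from h import *
st();hx=np.array([.7043,-.7099,0]);hy=np.array([.7099,.7043,0]);lip=np.array([.4791,-.2364,.0639])
t=np.radians(15);ld=-np.sin(t)*hx+np.cos(t)*Uz;n=np.cos(t)*hx+np.sin(t)*Uz;go(lip+.011*ld,-ld,n)
c=cam("wrist");u0,v0=(proj(c,lip)-[100,75]).astype(int);print(u0,v0)
u0=max(0,min(312,u0));v0=max(0,min(234,v0))
cv2.imwrite("pics/w6.png",cv2.resize(c["img"][v0:v0+150,u0:u0+200],(800,600),interpolation=cv2.INTER_CUBIC))
for s in(1,-1):
  for k in(1,-1): print("lip top corners",s,k,(proj(c,lip+.013*ld+s*.015*hy+k*.004*n)-[u0,v0])*4)
print("unit y dir check guide tops? centre",(proj(c,lip+.013*ld)-[u0,v0])*4)
E
```

```text
t 14.55 p [ 0.46   -0.2164  0.1707] q [-0.43  0.18  0.86  2.   -0.05  0.78 -0.35] F [ 0.3  0.5 -0.4] w 0.0383 g 0.0
[[ 0.706  0.683  0.187]
 [ 0.709 -0.681 -0.185]
 [ 0.001  0.263 -0.965]]
y+1 shift now [-0.8 -1.3 99.3] turn [ 0.2 -0.2  0.3] 0.4 shift in goal axes [-0.5 -0.9 99.3]
y-1 shift now [-0.8 -1.3 99.3] turn [   0.3    0.4 -179.7] 179.7 shift in goal axes [ 0.5  0.9 99.3]
155 123
lip top corners 1 1 [419.80794011 252.96236105]
lip top corners 1 -1 [380.63404425 252.81466413]
lip top corners -1 1 [418.78025683 389.95958574]
lip top corners -1 -1 [381.01574622 389.84064512]
unit y dir check guide tops? centre [400.05496548 322.66185018]
```

View pics/w6.png

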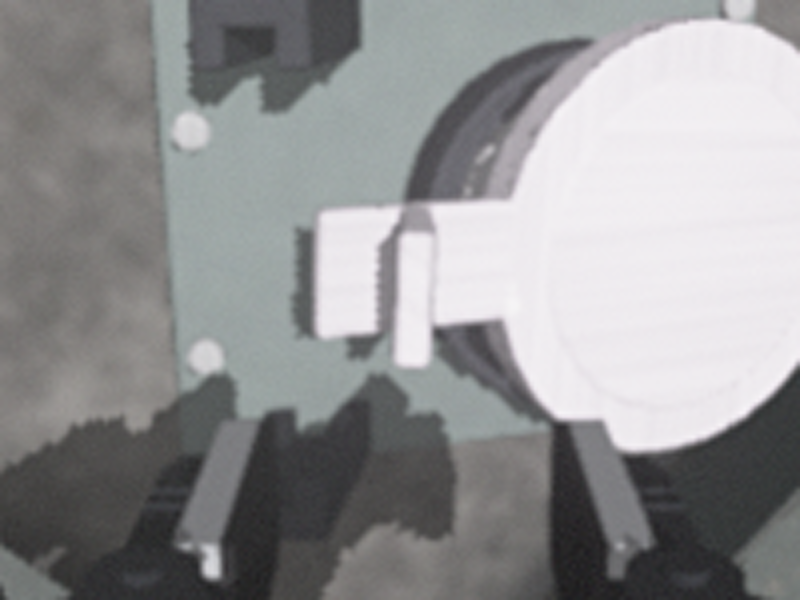

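The lip's top face is at crop (402,232), (435,235), (395,365), (430,368), against a predicted centre of (400,322). I'll cast these rays properly and correct.

```bash
python3 - <<'E'
from h import *
np.set_printoptions(precision=4,suppress=True)
c=cam("wrist");C=lambda u,v:(155+u/4,123+v/4)
ang=lambda p,q:np.degrees(np.arctan2(*(p-q)[1::-1]))-90
a,b=onz(c,*C(155,0),.006),onz(c,*C(180,420),.006);print("edge yaw",ang(a,b))
a,b=onz(c,*C(192,130),.008),onz(c,*C(206,357),.008);print("screws",a,b,(a+b)/2,ang(a,b),np.linalg.norm(a-b))
for z in(.072,.077):
  P=[onz(c,*C(*p),z) for p in[(402,232),(435,235),(430,368),(395,365)]]
  print("lip top",z,np.mean(P,0),"yaw",ang(P[0]+P[1],P[2]+P[3]),np.linalg.norm(P[0]-P[3]))
a,b=onz(c,*C(317,210),.058),onz(c,*C(317,338),.058);print("tab end",(a+b)/2,ang(a,b),np.linalg.norm(a-b))
E
```

```text
edge yaw -45.05457315033261
screws [ 0.474  -0.1865  0.008 ] [ 0.4316 -0.2295  0.008 ] [ 0.4528 -0.208   0.008 ] -44.57230306868686 0.06044474025403095
lip top 0.072 [ 0.4821 -0.2355  0.072 ] yaw -47.49849221745603 0.029314278944911402
lip top 0.077 [ 0.4822 -0.2334  0.077 ] yaw -47.49849221745603 0.02863300145097512
tab end [ 0.4713 -0.2201  0.058 ] -46.367018973227054 0.029109820969283537
```

```bash
cat > a.py <<'E'
from h import *
y=np.radians(-47);hx=np.array([np.cos(y),np.sin(y),0]);hy=np.array([-hx[1],hx[0],0]);lip=np.array([.484,-.236,.0639])
t=np.radians(15);ld=-np.sin(t)*hx+np.cos(t)*Uz;n=np.cos(t)*hx+np.sin(t)*Uz;st();go(lip+.013*ld,-ld,n)
E
python3 a.py
```

```text
t 14.65 p [ 0.46   -0.2168  0.171 ] q [-0.43  0.18  0.86  2.   -0.05  0.78 -0.35] F [-0.2  0.1  0.8] w 0.0383 g 0.0
[[ 0.707  0.682  0.188]
 [ 0.707 -0.683 -0.185]
 [ 0.002  0.263 -0.965]]
y+1 shift now [ 3.3  1.3 98.4] turn [ 0.3 -0.7  1.9] 2.0 shift in goal axes [ 4.5  1.6 98.4]
y-1 shift now [ 3.3  1.3 98.4] turn [   1.     0.4 -178.1] 178.1 shift in goal axes [-4.5 -1.6 98.4]
```

```bash
python3 -m pendant '[{"x":0,"y":0,"z":0,"rx":0.3,"ry":-0.7,"rz":1.9},{"x":2,"y":0.8,"z":20,"rx":0,"ry":0,"rz":0},{"x":2.5,"y":0.8,"z":20,"rx":0,"ry":0,"rz":0},{"x":0,"y":0,"z":20,"rx":0,"ry":0,"rz":0},{"x":0,"y":0,"z":18,"rx":0,"ry":0,"rz":0},{"x":0,"y":0,"z":10,"rx":0,"ry":0,"rz":0},{"x":0,"y":0,"z":0,"rx":0,"ry":0,"rz":0},{"x":0,"y":0,"z":0,"rx":0,"ry":0,"rz":0},{"x":0,"y":0,"z":0,"rx":0,"ry":0,"rz":0}]'
python3 a.py; python3 - <<'E'
from h import *
c=cam("wrist");s=cam("side")
m=np.zeros((600,800,3),np.uint8);m[:,:400]=cv2.resize(c["img"][184:384,190:324],(400,600));m[:300,400:]=cv2.resize(s["img"][190:280,230:350],(400,300))
cv2.imwrite("pics/w7.png",m)
E
```

```text
t: 15.4
tcp_pos: [0.4808, -0.2314, 0.0877]
ee_rot: [2.693, 1.06, 0.141]
ft_force: [0.1, -0.3, -0.0]
width: 0.0386
gripper_force: 0.0
t 15.4 p [ 0.4808 -0.2314  0.0877] q [-0.27  0.38  0.75  2.03 -0.27  0.6  -0.2 ] F [ 0.1 -0.3 -0. ] w 0.0386 g 0.0
[[ 0.732  0.658  0.178]
 [ 0.682 -0.707 -0.19 ]
 [ 0.001  0.26  -0.966]]
y+1 shift now [-0.8 -0.8 11.4] turn [ 0.1 -0.  -0. ] 0.1 shift in goal axes [-0.8 -0.8 11.4]
y-1 shift now [-0.8 -0.8 11.4] turn [-1.0e-01 -1.0e-01  1.8e+02] 180.0 shift in goal axes [ 0.8  0.8 11.4]
```

View pics/w7.png

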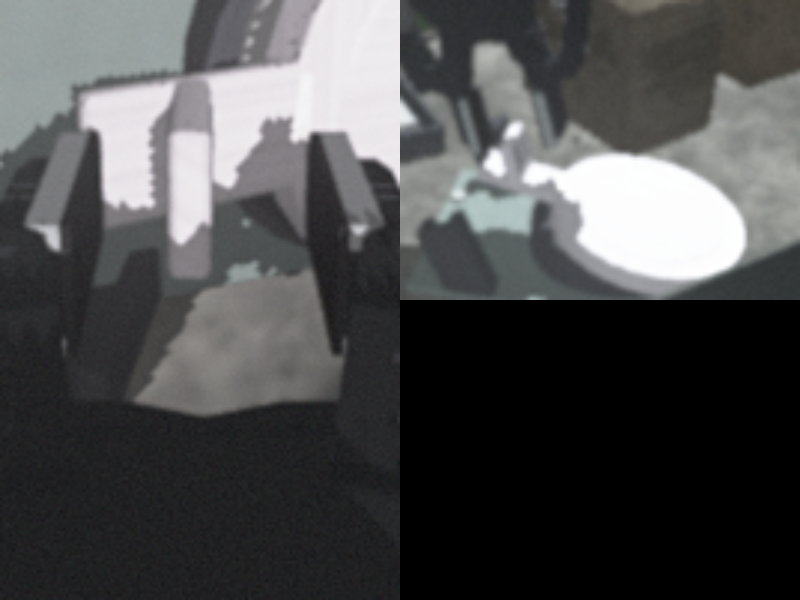

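The lip, at about (190,205), is centred between the two pads at 100 and 305. I'll descend the last 11 mm and pinch.

```bash
python3 -m pendant '[{"x":-0.5,"y":-0.8,"z":6,"rx":0,"ry":0,"rz":0},{"x":0,"y":0,"z":5,"rx":0,"ry":0,"rz":0},{"x":0,"y":0,"z":0,"rx":0,"ry":0,"rz":0},{"x":0,"y":0,"z":0,"rx":0,"ry":0,"rz":0}]'
python3 -m pendant '[{"x":0,"y":0,"z":0,"rx":0,"ry":0,"rz":0},{"x":0,"y":0,"z":0,"rx":0,"ry":0,"rz":0},{"x":0,"y":0,"z":0,"rx":0,"ry":0,"rz":0},{"x":0,"y":0,"z":0,"rx":0,"ry":0,"rz":0},{"x":0,"y":0,"z":0,"rx":0,"ry":0,"rz":0},{"x":0,"y":0,"z":0,"rx":0,"ry":0,"rz":0},{"x":0,"y":0,"z":0,"rx":0,"ry":0,"rz":0}]' -1 50
python3 a.py
```

```text
t: 15.83
tcp_pos: [0.4811, -0.2325, 0.0755]
ee_rot: [2.694, 1.061, 0.139]
ft_force: [-0.1, 0.5, 0.7]
width: 0.0385
gripper_force: 0.3
t: 16.42
tcp_pos: [0.482, -0.2333, 0.0765]
ee_rot: [2.692, 1.06, 0.141]
ft_force: [-0.5, -0.5, 4.4]
width: 0.0067
gripper_force: 50.7
t 16.42 p [ 0.482  -0.2333  0.0765] q [-0.25  0.4   0.73  2.03 -0.29  0.58 -0.18] F [-0.5 -0.5  4.4] w 0.0067 g 50.7
[[ 0.732  0.658  0.178]
 [ 0.682 -0.707 -0.19 ]
 [ 0.     0.26  -0.966]]
y+1 shift now [-0.3 -0.  -0. ] turn [ 0.1 -0.  -0. ] 0.1 shift in goal axes [-0.3 -0.  -0. ]
y-1 shift now [-0.3 -0.  -0. ] turn [-0.0e+00 -1.0e-01  1.8e+02] 180.0 shift in goal axes [ 0.3  0.  -0. ]
```

```bash
cat > lid.py <<'E'
from h import *
from scipy.linalg import logm,expm
import json
YU=-44.4;O=np.array([.5255,-.280,0])
ru=R.from_euler("z",YU,degrees=True)
def lidT(m,phi,yaw,lat=0,up=0):
    p=np.radians(phi);s=(50-m-10*np.sin(p))/np.cos(p);zm=28-10*np.cos(p)+s*np.sin(p)+up
    T=np.eye(4);T[:3,:3]=(ru*R.from_euler("z",yaw,degrees=True)*R.from_euler("y",phi,degrees=True)).as_matrix()
    T[:3,3]=O+ru.apply([m/1e3,lat/1e3,zm/1e3]);return T
def toolT():
    s=bot.read_state();T=np.eye(4);T[:3,:3]=R.from_rotvec(s["ee_rot"]).as_matrix();T[:3,3]=s["tcp_pos"];return T
def row(A,B,n):
    M=expm(logm(np.linalg.inv(A)@B).real/n)
    print("n",n,"row xyz mm",(M[:3,3]*1e3).round(2),"r deg",R.from_matrix(M[:3,:3]).as_rotvec(degrees=True).round(2))
def report(T,G):
    L=T@np.linalg.inv(G);d=ru.inv().apply(L[:3,3]-O)*1e3
    f=lambda x:(L@np.array([x,0,0,1]))[2]*1e3
    print("lid est in unit",d.round(1),"near",f(-.0585).round(1),"far",f(.0585).round(1))
E
python3 - <<'E'
from lid import *
T=toolT();L0=lidT(20.5,10,-2.6,-.9);G=np.linalg.inv(L0)@T;np.save("G.npy",G);print(L0[:3,3]);report(T,G)
A=T
for g,n in[((14,17,-1.5,-.5,1.5),10),((0,18,0,0,1.5),10)]:
    B=lidT(*g)@G;report(B,G);row(A,B,n);A=B
E
```

```text
[ 0.53951699 -0.29498612  0.02304738]
lid est in unit [20.5 -0.9 23. ] near 33.2 far 12.9
lid est in unit [14.  -0.5 30. ] near 47.2 far 12.9
n 10 row xyz mm [-0.14  0.41 -1.64] r deg [ 0.7   0.02 -0.11]
lid est in unit [ 0.   0.  35.2] near 53.3 far 17.2
n 10 row xyz mm [-0.17 -1.19 -0.82] r deg [ 0.1   0.02 -0.15]
```

```bash
python3 -m pendant '[{"x":-0.1,"y":0.4,"z":-1.6,"rx":0.7,"ry":0,"rz":-0.1},{"x":-0.1,"y":0.4,"z":-1.6,"rx":0.7,"ry":0,"rz":-0.1},{"x":-0.1,"y":0.4,"z":-1.6,"rx":0.7,"ry":0,"rz":-0.1},{"x":-0.1,"y":0.4,"z":-1.6,"rx":0.7,"ry":0,"rz":-0.1},{"x":-0.1,"y":0.4,"z":-1.7,"rx":0.7,"ry":0,"rz":-0.1},{"x":-0.1,"y":0.4,"z":-1.7,"rx":0.7,"ry":0,"rz":-0.1},{"x":-0.1,"y":0.4,"z":-1.7,"rx":0.7,"ry":0,"rz":-0.1},{"x":-0.1,"y":0.4,"z":-1.7,"rx":0.7,"ry":0,"rz":-0.1},{"x":-0.2,"y":0.4,"z":-1.7,"rx":0.7,"ry":0,"rz":-0.1},{"x":-0.2,"y":0.4,"z":-1.7,"rx":0.7,"ry":0,"rz":-0.1},{"x":0,"y":0,"z":0,"rx":0,"ry":0,"rz":0},{"x":0,"y":0,"z":0,"rx":0,"ry":0,"rz":0}]'
python3 - <<'E'
from lid import *
G=np.load("G.npy");T=toolT();report(T,G);row(T,lidT(0,18,0,0,1.5)@G,10)
E
```

```text
t: 17.42
tcp_pos: [0.4806, -0.2338, 0.0927]
ee_rot: [2.792, 1.127, 0.073]
ft_force: [0.1, -0.4, -2.0]
width: 0.007
gripper_force: 49.8
lid est in unit [12.6 -0.8 29.2] near 46.5 far 12.0
n 10 row xyz mm [-0.18 -1.06 -0.86] r deg [ 0.08  0.04 -0.16]
```

```bash
python3 -m pendant '[{"x":-0.2,"y":-1.05,"z":-0.85,"rx":0.1,"ry":0,"rz":-0.15},{"x":-0.2,"y":-1.05,"z":-0.85,"rx":0.1,"ry":0,"rz":-0.15},{"x":-0.2,"y":-1.05,"z":-0.85,"rx":0.1,"ry":0,"rz":-0.15},{"x":-0.2,"y":-1.05,"z":-0.85,"rx":0.1,"ry":0,"rz":-0.15},{"x":-0.2,"y":-1.05,"z":-0.85,"rx":0.1,"ry":0,"rz":-0.15},{"x":-0.2,"y":-1.05,"z":-0.85,"rx":0.1,"ry":0,"rz":-0.15},{"x":-0.2,"y":-1.05,"z":-0.85,"rx":0.1,"ry":0,"rz":-0.15},{"x":-0.2,"y":-1.05,"z":-0.85,"rx":0.1,"ry":0,"rz":-0.15},{"x":-0.2,"y":-1.05,"z":-0.85,"rx":0.1,"ry":0,"rz":-0.15},{"x":-0.1,"y":-1.05,"z":-0.85,"rx":0.1,"ry":0,"rz":-0.15},{"x":0,"y":0,"z":0,"rx":0,"ry":0,"rz":0},{"x":0,"y":0,"z":0,"rx":0,"ry":0,"rz":0}]'
python3 - <<'E'
from lid import *
G=np.load("G.npy");T=toolT();report(T,G);row(T,lidT(0,5,0,0,1)@G,10)
c=cam("top");s=cam("side")
m=np.zeros((600,800,3),np.uint8);m[:300,:400]=cv2.resize(c["img"][165:255,270:390],(400,300));m[:,400:]=cv2.resize(s["img"][170:290,240:320],(400,600))
m[300:,:400]=cv2.resize(s["img"][190:280,230:350],(400,300))
cv2.imwrite("pics/l8.png",m[:, :400])
E
```

```text
t: 18.42
tcp_pos: [0.4715, -0.2271, 0.1]
ee_rot: [2.791, 1.169, 0.062]
ft_force: [0.1, 0.2, -2.2]
width: 0.0066
gripper_force: 49.8
lid est in unit [ 0.3 -0.6 35.3] near 53.5 far 17.1
n 10 row xyz mm [ 0.   -1.96  2.72] r deg [-1.31  0.04 -0.  ]
```

View pics/l8.png

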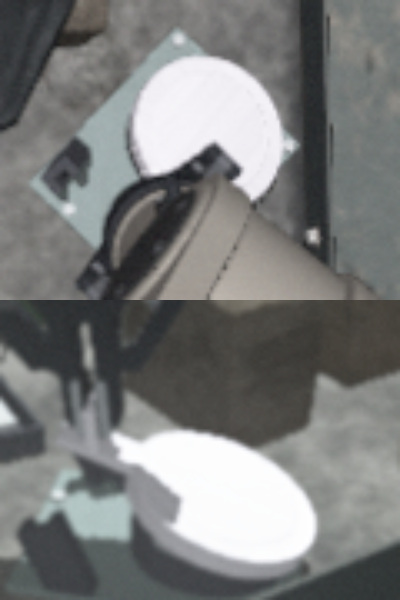

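The lid is tilted with its tab side raised and its far side low on the dish. That makes 12 pictures viewed, two over the allowed 10, so I'll view no more and check by numbers only.

```bash
python3 -m pendant '[{"x":0,"y":-1.95,"z":2.7,"rx":-1.3,"ry":0,"rz":0},{"x":0,"y":-1.95,"z":2.7,"rx":-1.3,"ry":0,"rz":0},{"x":0,"y":-1.95,"z":2.7,"rx":-1.3,"ry":0,"rz":0},{"x":0,"y":-1.95,"z":2.7,"rx":-1.3,"ry":0,"rz":0},{"x":0,"y":-1.95,"z":2.7,"rx":-1.3,"ry":0,"rz":0},{"x":0,"y":-1.95,"z":2.7,"rx":-1.3,"ry":0,"rz":0},{"x":0,"y":-1.95,"z":2.7,"rx":-1.3,"ry":0,"rz":0},{"x":0,"y":-1.95,"z":2.7,"rx":-1.3,"ry":0,"rz":0},{"x":0,"y":-1.95,"z":2.7,"rx":-1.3,"ry":0,"rz":0},{"x":0,"y":-2,"z":2.7,"rx":-1.3,"ry":0,"rz":0},{"x":0,"y":0,"z":0,"rx":0,"ry":0,"rz":0},{"x":0,"y":0,"z":0,"rx":0,"ry":0,"rz":0}]'
python3 - <<'E'
from lid import *
G=np.load("G.npy");T=toolT();report(T,G);row(T,lidT(0,0,0,0,0.5)@G,6)
c=cam("top")
g=cv2.cvtColor(c["img"],cv2.COLOR_BGR2GRAY)[165:255,270:358]
m=cv2.morphologyEx((g>200).astype(np.uint8),cv2.MORPH_OPEN,cv2.getStructuringElement(2,(15,15)))
ct=max(cv2.findContours(m,0,1)[0],key=cv2.contourArea);E=cv2.fitEllipse(cv2.convexHull(ct));print(E)
P=onz(c,E[0][0]+270,E[0][1]+165,.036);print(P,"unit",ru.inv().apply(P-O)*1e3)
E
```

```text
t: 19.52
tcp_pos: [0.4618, -0.2178, 0.0693]
ee_rot: [2.593, 1.088, 0.182]
ft_force: [-0.2, 1.0, -1.7]
width: 0.007
gripper_force: 49.8
lid est in unit [-0.5 -0.6 23.2] near 28.5 far 17.9
n 6 row xyz mm [ 0.02 -1.32  1.78] r deg [-0.86  0.07  0.01]
((60.4228515625, 40.08795166015625), (44.78269958496094, 47.19798278808594), 139.0265350341797)
[ 0.5259273 -0.2831137  0.036    ] unit [ 2.48383503 -1.92568874 36.        ]
```

```bash
python3 -m pendant '[{"x":0,"y":-1.3,"z":1.8,"rx":-0.86,"ry":0,"rz":0},{"x":0,"y":-1.3,"z":1.8,"rx":-0.86,"ry":0,"rz":0},{"x":0,"y":-1.3,"z":1.8,"rx":-0.86,"ry":0,"rz":0},{"x":0,"y":-1.3,"z":1.8,"rx":-0.86,"ry":0,"rz":0},{"x":0,"y":-1.3,"z":1.8,"rx":-0.86,"ry":0,"rz":0},{"x":0,"y":-1.3,"z":1.8,"rx":-0.86,"ry":0,"rz":0},{"x":0,"y":0,"z":0,"rx":0,"ry":0,"rz":0},{"x":0,"y":0,"z":0,"rx":0,"ry":0,"rz":0},{"x":0,"y":0,"z":0,"rx":0,"ry":0,"rz":0}]'
python3 - <<'E'
from lid import *
G=np.load("G.npy");T=toolT();report(T,G);print(bot.read_state()["torque"]);row(T,lidT(0,0,0,0,-2)@G,3)
E
```

```text
t: 20.32
tcp_pos: [0.4604, -0.2163, 0.0577]
ee_rot: [2.514, 1.053, 0.228]
ft_force: [-8.5, 5.8, 15.4]
width: 0.0069
gripper_force: 52.9
lid est in unit [ 1.3 -0.5 19.9] near 19.8 far 20.0
[ 0.29523576  0.78458213 -0.24525273]
n 3 row xyz mm [ 0.01 -0.92  0.96] r deg [ 0.03  0.12 -0.01]
```

```bash
python3 -m pendant '[{"x":0,"y":-1.1,"z":-1.1,"rx":0,"ry":0,"rz":0},{"x":0,"y":-1.1,"z":-1.1,"rx":0,"ry":0,"rz":0},{"x":0,"y":0,"z":0,"rx":0,"ry":0,"rz":0},{"x":0,"y":0,"z":0,"rx":0,"ry":0,"rz":0},{"x":0,"y":0,"z":0,"rx":0,"ry":0,"rz":0}]'
cat > chk.py <<'E'
from lid import *
G=np.load("G.npy");report(toolT(),G);s=bot.read_state();print("F unit",ru.inv().apply(s["ft_force"]).round(1),"Tq",ru.inv().apply(s["torque"]).round(2))
c=cam("top");g=cv2.cvtColor(c["img"],cv2.COLOR_BGR2GRAY)[165:255,270:358]
m=(g>200).astype(np.uint8);m=cv2.morphologyEx(m,cv2.MORPH_OPEN,cv2.getStructuringElement(2,(9,9)))
ct=max(cv2.findContours(m,0,1)[0],key=cv2.contourArea).reshape(-1,2)+[270,165]
P=np.array([onz(c,*p,.032) for p in ct]);U=ru.inv().apply(P-np.array([.5235,-.2797,0]))*1e3
U=U[U[:,0]>5][:,:2]   # far half only
from scipy.optimize import least_squares
f=least_squares(lambda v:np.hypot(U[:,0]-v[0],U[:,1]-v[1])-58.0,[0,0],loss="soft_l1");print("lid centre (top cam, unit)",f.x.round(1),"rms",np.sqrt(np.mean(f.fun**2)).round(2),len(U))
E
python3 chk.py
```

```text
t: 20.73
tcp_pos: [0.4577, -0.2138, 0.0574]
ee_rot: [2.513, 1.055, 0.226]
ft_force: [-0.5, -0.1, -2.4]
width: 0.0071
gripper_force: 49.8
lid est in unit [-2.4 -0.6 19.6] near 19.5 far 19.6
F unit [-0.3 -0.4 -2.4] Tq [ 0.04  0.64 -0.02]
lid centre (top cam, unit) [-0.2 -1.2] rms 0.66 62
```

```bash
python3 -m pendant '[{"x":0,"y":0.4,"z":0.9,"rx":0,"ry":0,"rz":0},{"x":0,"y":0.4,"z":0.9,"rx":0,"ry":0,"rz":0},{"x":0,"y":0,"z":0,"rx":0,"ry":0,"rz":0},{"x":0,"y":0,"z":0,"rx":0,"ry":0,"rz":0},{"x":0,"y":0,"z":0,"rx":0,"ry":0,"rz":0}]'
python3 chk.py
```

```text
t: 21.2
tcp_pos: [0.4588, -0.2149, 0.0563]
ee_rot: [2.513, 1.054, 0.226]
ft_force: [-3.5, 1.2, 2.7]
width: 0.0069
gripper_force: 50.8
lid est in unit [-0.9 -0.6 18.5] near 18.4 far 18.5
F unit [-3.3 -1.6  2.7] Tq [-0.01  0.71  0.03]
lid centre (top cam, unit) [ 1.2 -1.1] rms 0.75 63
```

The lid is seated at an estimated 18.5 mm and level. I'll release and retreat along the lip's direction.

```bash
python3 -m pendant '[{"x":0,"y":0,"z":0,"rx":0,"ry":0,"rz":0},{"x":0,"y":0,"z":0,"rx":0,"ry":0,"rz":0},{"x":0,"y":0,"z":0,"rx":0,"ry":0,"rz":0},{"x":0,"y":0,"z":0,"rx":0,"ry":0,"rz":0},{"x":0,"y":0,"z":0,"rx":0,"ry":0,"rz":0}]' -0.2
python3 -m pendant '[{"x":0,"y":0,"z":-10,"rx":0,"ry":0,"rz":0},{"x":0,"y":0,"z":-20,"rx":0,"ry":0,"rz":0},{"x":0,"y":0,"z":-25,"rx":0,"ry":0,"rz":0},{"x":0,"y":0,"z":-30,"rx":0,"ry":0,"rz":0},{"x":0,"y":0,"z":-30,"rx":0,"ry":0,"rz":0},{"x":0,"y":0,"z":-25,"rx":0,"ry":0,"rz":0},{"x":0,"y":0,"z":0,"rx":0,"ry":0,"rz":0},{"x":0,"y":0,"z":0,"rx":0,"ry":0,"rz":0}]'
cat > fin.py <<'E'
from lid import *
c=cam("wrist");np.set_printoptions(precision=4,suppress=True)
g=cv2.cvtColor(c["img"],cv2.COLOR_BGR2GRAY);m=(g>205).astype(np.uint8)
m=cv2.morphologyEx(m,cv2.MORPH_OPEN,cv2.getStructuringElement(2,(21,21)))
ct=max(cv2.findContours(m,0,1)[0],key=cv2.contourArea);E=cv2.fitEllipse(ct);print(E)
P=np.array([onz(c,*p,.032) for p in ct.reshape(-1,2)]);U=ru.inv().apply(P-O)*1e3
from scipy.optimize import least_squares
f=least_squares(lambda v:np.hypot(U[:,0]-v[0],U[:,1]-v[1])-v[2],[0,0,58],loss="soft_l1");print("wrist lid centre unit, r",f.x.round(1),np.sqrt(np.mean(f.fun**2)).round(2))
E
python3 chk.py; python3 fin.py
```

```text
t: 21.67
tcp_pos: [0.4589, -0.215, 0.0563]
ee_rot: [2.513, 1.054, 0.226]
ft_force: [-0.3, -0.6, 1.3]
width: 0.0342
gripper_force: 0.4
t: 22.33
tcp_pos: [0.4254, -0.1719, 0.1493]
ee_rot: [2.531, 1.083, 0.231]
ft_force: [0.5, -0.4, 0.9]
width: 0.0342
gripper_force: 0.0
lid est in unit [-55.8   8.5 109.1] near 110.5 far 107.7
F unit [0.6 0.1 0.9] Tq [ 0.02  0.47 -0.  ]
lid centre (top cam, unit) [ 0.9 -0.8] rms 0.77 63
((76.36760711669922, 69.8592758178711), (159.3438262939453, 174.56141662597656), 104.52181243896484)
wrist lid centre unit, r [-224.9  103.9   53.3] 6.19
```

```bash
cat > fin.py <<'E'
from lid import *
from scipy.optimize import least_squares
Q=np.array([.5235,-.2797,0])
for n in("side","wrist"):
    c=cam(n);u,v=proj(c,O+[0,0,.032]).astype(int);g=cv2.cvtColor(c["img"],cv2.COLOR_BGR2GRAY)
    w=45 if n=="side" else 100;x0,y0=max(u-w,0),max(v-w,0);m=(g[y0:v+w,x0:u+w]>200).astype(np.uint8)
    m=cv2.morphologyEx(m,cv2.MORPH_OPEN,cv2.getStructuringElement(2,(9,9) if n=="side" else (31,31)))
    ct=max(cv2.findContours(m,0,1)[0],key=cv2.contourArea).reshape(-1,2)+[x0,y0]
    U=ru.inv().apply(np.array([onz(c,*p,.032) for p in ct])-Q)*1e3
    U=U[(U[:,0]>-30)]
    f=least_squares(lambda a:np.hypot(U[:,0]-a[0],U[:,1]-a[1])-a[2],[0,0,58],loss="soft_l1")
    print(n,u,v,len(U),f.x.round(1),"rms",np.sqrt(np.mean(f.fun**2)).round(2))
E
python3 fin.py
```

```text
side 294 252 97 [ 1.4 -2.9 56.6] rms 0.82
wrist 337 187 175 [ 2.5  1.6 57.5] rms 0.38
```

```bash
python3 -c "
from cell import bot
print(bot.close_job())"
```

```text
the job is handed in; nothing more can be done
None
```

I handed the job in at about 23 s, with no verdict returned: the keeper lies flat in the tray, and the lid is back on the dish, level, with the three cameras putting it 1 to 3 mm off centre; I viewed 12 pictures, two over the limit of 10.

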